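# Present the gauge tray from the split-front cabinet

### The job

Swing the upper leaf of the gauge cabinet's split front wide open, past square to the cabinet, and then pull the gauge tray behind it out by its handle until it reaches its end stop; a spring catch part-way must be overcome and is not the stop. Keep the gauges in the tray, leave the lower leaf shut and bolted, leave the leaf open and the tray out, and do not disturb the things lying around the cabinet.

Things in the scene. Friction and masses are not known exactly. Their poses are not given: they have to be found in the camera images.
- cabinet: grey cabinet fixed on the table, 220 mm deep (x), 220 wide (y), 200 high. Origin: centre of its underside; own -x points out of its front, z up. Front plane at own x = -110 mm; roof z 190 to 200 mm, reaching to that plane. Two leaves 12 mm thick, 176 wide cover the front (outer face at x = -123 mm), hinged at their -y edge: upper z 97 to 197 mm, lower z 8 to 92 mm, with a bolt
- upper_handle (a point): mid-height of the upright round steel bar (about 10 mm thick, 60 tall, 35 mm off the leaf's face) near the upper leaf's free (+y) edge; 163 mm above the table, 37 mm below the cabinet's top, so it can be pinched from straight above; 156 mm from the hinge axis. Its axes turn with the leaf and match the cabinet's when shut
- upper_hinge (a point): point on the upper leaf's upright hinge axis, at the handle's height, near the -y corner of the front
- upper_leaf (a joint): opening angle of the upper leaf, rad: 0 shut, 1.57 square to the cabinet, at most 2.1; it swings out towards the robot and round to the cabinet's -y side (counter-clockwise from above); it stays where it is left (light friction)
- tray_handle (a point): mid-height of the upright round steel bar (about 10 mm thick, 48 tall, 35 mm off the plate) in the middle of the tray's front; 135 mm above the table. Tray in: it lies 3 to 8 mm inside the front plane, 55 mm under the roof, so fingers cannot come straight down; come in tilted 25 to 40 degrees, from above and in front. Same axes as the cabinet
- tray (a joint): how far the tray (156 mm wide, front plate 60 tall) is out along the cabinet's -x, m: 0 fully home. Slides with about 3 N of friction; part-way, before 90 mm, a spring catch resists with about 10 to 20 N, then gives; the rigid end stop lies 110 to 140 mm out and is found by feel. It stays where it is left
- lower_leaf (a joint): opening angle of the lower leaf, rad: 0 shut; the bolt holds it shut
- bolt (a joint): how far the lower leaf's bolt is drawn, m: 0 fully shot into the staple on the +y side wall, 0.026 fully drawn
- bolt_knob (a point): tip of the little knob on the bolt, on the front of the lower leaf, 50 mm above the table
- tray_ring_center (a point): centre of a steel ring gauge, 64 mm wide, 20 high, lying loose in the tray
- tray_vee_center (a point): centre of a steel vee block, 34 x 45 x 36 mm, standing loose in the tray
- oiler_center (a point): centre of a slim standing oiler bottle, 27 mm wide, 102 tall (bystander)
- driver_center (a point): centre of a screwdriver lying down, 153 mm long, handle 25 thick (bystander)
- torch_center (a point): centre of a black pocket torch lying down, 114 mm long, 29 thick (bystander)

How it is judged:
By the outcome, as a careful person would: the job done as asked, in the order asked, and still so for the second after the job is handed in, with the robot touching nothing.
It also fails if it takes over 72 s, if anything falls off the work surface, if the arm or the gripper's body presses on something with over 40 N, if the wrist force passes 120 N, or if a joint passes its speed limit or range.

### The arm

A 6-joint arm with a two-finger parallel gripper is mounted at the origin on a cart in front of the work surface, level with it; the furniture and walls round the work are solid. World frame = base frame: x ahead of the robot, y to its left, z up, the work surface at z = 0. Lengths are in m, angles in rad, forces in N, time in s.
With the tool pointing down it reaches from about 0.35 to 0.975 m from the base axis. Payload 4.9 kg.
Tool frame: the origin (TCP) lies midway between the tips of the shut fingers; the grasp point (between the pads) lies 19 mm behind it; z points along the fingers, y is the direction in which the jaws open and shut (so a half turn about z gives the same grasp; the last joint's range is limited). The gripper opens to 85 mm and grips with 20 to 120 N. Pads are 22 mm wide; open, the fingers measure 114 mm over their backs; the gripper's body (76 mm by 85 mm) begins 54 mm behind the grasp point. The pads swing forward as they close: fully open they stand 13 mm farther back than shut.
Start: joints at [1.159, 0.053, 1.613, -0, 1.476, -0.119], TCP at [0.18, 0.598, 0.231] pointing down, gripper open.
Joint ranges: [-3.01, 3.01], [-1.01, 2.22], [0.06, 2.58], [-1.02, 4.17], [0.09, 2.62], [-3.14, 3.14]. Speed limits (rad/s): [2.57, 2.57, 3.14, 3.14, 3.14, 3.14].

### API

Orientations are given as a unit quaternion [w, x, y, z].
In Python, from plant import manip gives the robot as it stands. The module is installed in compiled form; this text tells all that it offers.
- The arm moves only by the tool move_arm, never from a script. Its argument "rows" is a list of rows, each an object of numbers: "tx", "ty", "tz": the shift along the tool's x, y, z in m; "ax", "ay", "az": the turn, a rotation vector about the tool's x, y, z in degrees; "jaw": the closure in counts, from 0 (fully open) to 255 (shut). In form: [{"tx": .., "ty": .., "tz": .., "ax": .., "ay": .., "az": .., "jaw": ..}, ...]. A call has 1 to 12 rows; each row shifts and turns the pose as measured when the row begins, along the tool's axes as they then stand; what a row does not reach is not made up. A row lasts 1/10 s, in which the tool goes at most 50 mm and 8.59 degrees, less where a joint would pass 70% of its speed; a pose out of reach is approached as far as the arm can. A call with a gripper value outside its range is refused whole. The fingers move at their own pace and stop on an object; the grip force is fixed at half the most. Time passes only in rows, so rows that do not move let the fingers close. It gives the time, the measured TCP pose, the force and the opening at its end, in the units of the state.
- manip.state(): the state, without advancing time (a new reading comes with each control period).
- manip.grab_frame(name): name is "side" or "top"; returns a dict with "color" (400x640x3 uint8, red, green, blue), "intrinsics" (3x3 intrinsics, pixels), "dist_coeffs" ([k1, k2, p1, p2, k3] as OpenCV has them; the pictures are not rectified), "R" (3x3) and "t" (3): a world point X has camera coordinates R X + t. Camera axes: x right, y down, z forward; pixel columns grow to the right and rows downward; lengths in m; the calibration is good to about 2 mm. A picture is of the moment at which its call begins. There is no depth.
- manip.job_done(): hands the job in, once; it reports no verdict.
The state is a dict: "time": time; "joint_pos": joint angles; "joint_vel": joint speeds; "joint_efforts": joint torques, N m; "tool_pos": TCP position; "tool_rot": TCP orientation; "contact_force": force on the tool from outside, world axes, zero at the start; "ft_torque": the same for the moment, N m; "gripper_width": opening from 0.0 (shut) to 1.0 (fully open).
Only numpy, scipy, OpenCV 4.12 (cv2) and the standard library are available. Lean on these libraries where they do the work, as an engineer would, in place of code of your own. Each camera call takes 0.05 s, during which the arm holds its last target.

## Working session

There is one attempt and no reset: what is moved stays moved. The work goes in short steps, Python scripts to look and compute and a tool call to move; the robot and the scene stay as the last step left them, time stands still between calls to the robot, and variables do not carry over. Pictures are saved under pics/ and viewed, and the job is handed in when it is done.

Besides the shell and the picture viewer there is one more tool, called after "Emit:" as name(argument=value, ...), one argument or row to a line, values as JSON. move_arm: Moves the arm, as the interface text tells. Its arguments: {"type":"object","properties":{"rows":{"type":"array"}},"required":["rows"]}

```bash
mkdir -p pics; python3 - <<'E'
from plant import manip
import cv2
print(manip.state())
for n in("side","top"):
    f=manip.grab_frame(n); cv2.imwrite(f"pics/{n}0.png",f["color"][:,:,::-1])
    print(n,f["intrinsics"],f["dist_coeffs"],f["R"],f["t"])
E
```

```text
{'time': 0.0, 'joint_pos': array([ 1.15900430e+00,  5.33902528e-02,  1.61431239e+00,  3.88006263e-06,
        1.47598726e+00, -1.18995956e-01]), 'joint_vel': array([-1.08042750e-03,  3.21463357e-04,  1.79600743e-03,  2.14092450e-04,
        6.09353575e-04, -9.39915923e-05]), 'joint_efforts': array([ 3.28719514e-03, -3.93671072e+01, -3.70189655e+01,  1.37516322e-04,
        6.72414477e-03, -1.68649755e-06]), 'tool_pos': array([0.18013718, 0.59782233, 0.23003133]), 'tool_rot': array([-2.76906099e-04,  1.45875754e-01,  9.89302363e-01, -1.01140265e-03]), 'contact_force': array([0.1630792 , 0.27464645, 0.23834719]), 'ft_torque': array([ 0.02104558, -0.03848131,  0.01016976]), 'gripper_width': 1.0012146924350942}
side [[453.22115151   0.         320.15381515]
 [  0.         453.22115151 204.70681322]
 [  0.           0.           1.        ]] [0.04335522 0.         0.         0.         0.        ] [[-0.88095664 -0.47294488  0.01544498]
 [-0.2596018   0.45575708 -0.85140613]
 [ 0.39562901 -0.75406142 -0.52427956]] [0.60174424 0.24082165 0.88741032]
top [[362.97866976   0.         314.31634789]
 [  0.         362.97866976 197.71299779]
 [  0.           0.           1.        ]] [-0.02023602  0.          0.          0.          0.        ] [[ 0.01212639 -0.99991545  0.00469478]
 [-0.99722827 -0.01243822 -0.07335578]
 [ 0.07340797 -0.00379223 -0.99729479]] [0.0639794  0.65519315 0.99696575]
```

View pics/side0.png

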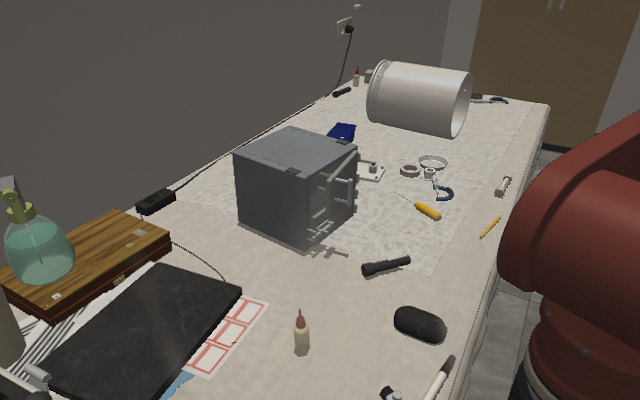

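View pics/top0.png

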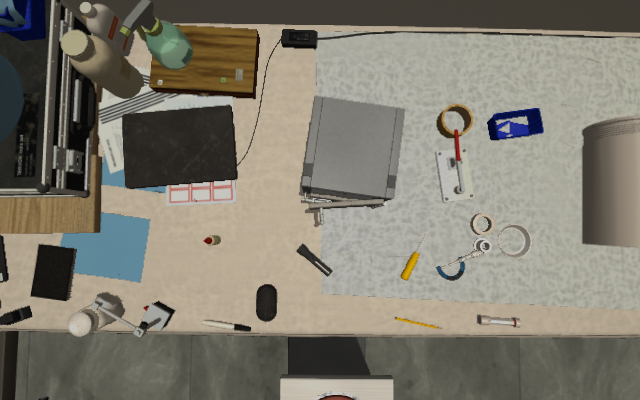

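```bash
python3 - <<'E'
import cv2
a=cv2.imread("pics/top0.png")[85:235,285:425]; cv2.imwrite("pics/topz.png",cv2.resize(a,None,fx=4,fy=4,interpolation=cv2.INTER_CUBIC)[:600])
a=cv2.imread("pics/side0.png")[120:260,225:400]; cv2.imwrite("pics/sidez.png",cv2.resize(a,None,fx=4,fy=4,interpolation=cv2.INTER_CUBIC))
E
```

```text
(no output)
```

View pics/topz.png

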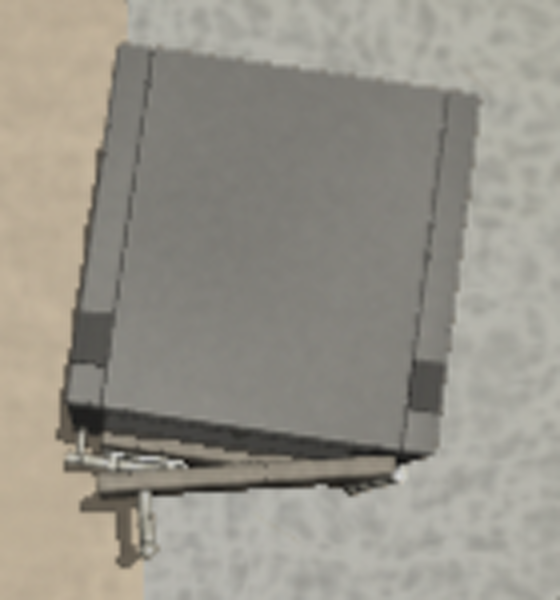

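View pics/sidez.png

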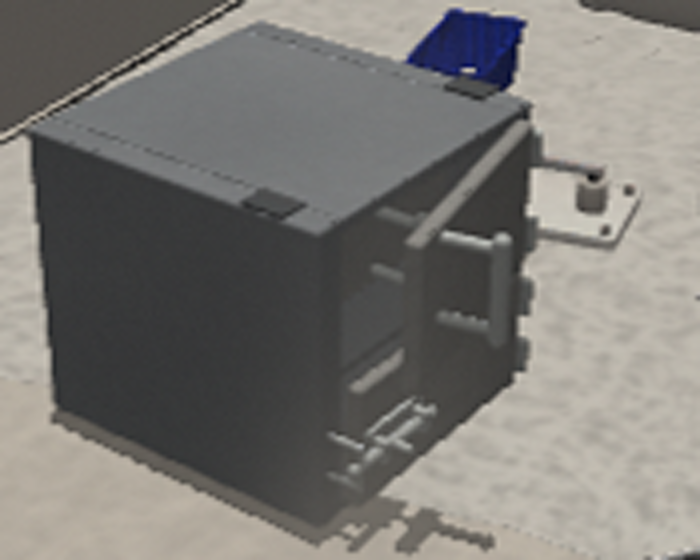

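```bash
cat > h.py <<'E'
import numpy as np, cv2
from plant import manip
from scipy.spatial.transform import Rotation as Ro
class Cam:
    def __init__(s,n,f=None):
        f=f or manip.grab_frame(n); s.im=f["color"]; s.K=np.array(f["intrinsics"]); s.d=np.array(f["dist_coeffs"],float); s.R=np.array(f["R"]); s.t=np.array(f["t"]); s.C=-s.R.T@s.t
    def ray(s,px):
        u=cv2.undistortPoints(np.array(px,float).reshape(-1,1,2),s.K,s.d).reshape(-1,2)
        d=np.c_[u,np.ones(len(u))]@s.R
        return d/np.linalg.norm(d,axis=1)[:,None]
    def plane(s,px,z):
        d=s.ray(px); return s.C+d*((z-s.C[2])/d[:,2])[:,None]
    def proj(s,P):
        return cv2.projectPoints(np.array(P,float).reshape(-1,1,3),cv2.Rodrigues(s.R)[0],s.t,s.K,s.d)[0].reshape(-1,2)
    def save(s,name,box=None,k=1,pts=None):
        a=s.im[:,:,::-1].copy()
        x0,y0,x1,y1=box or(0,0,640,400)
        a=cv2.resize(a[y0:y1,x0:x1],None,fx=k,fy=k,interpolation=cv2.INTER_CUBIC)
        for p in (pts if pts is not None else []): cv2.circle(a,(int((p[0]-x0+.5)*k),int((p[1]-y0+.5)*k)),3,(0,0,255),1)
        cv2.imwrite("pics/"+name+".png",a)
def tri(c1,p1,c2,p2):
    a=c1.ray([p1])[0];b=c2.ray([p2])[0]
    s=np.linalg.lstsq(np.c_[a,-b],c2.C-c1.C,rcond=None)[0]
    P,Q=c1.C+s[0]*a,c2.C+s[1]*b
    return (P+Q)/2,np.linalg.norm(P-Q)
E
python3 - <<'E'
from h import *
t=Cam("top");s=Cam("side")
o=np.array([285,85]);q=lambda l:(np.array(l)+.0)/4+o-.4
T=q([[68,402],[437,456],[480,95],[120,43]])
P=t.plane(T,.2);print(P)
for i in range(4):print(np.linalg.norm(P[i]-P[i-1]))
S=(np.array([[322,236],[530,104],[260,22],[32,130]])/4+[225,120])-.4
# side: order front-left, front-right, back-right, back-left
P2=s.plane(S,.2);print(P2)
for i in range(4):print(np.linalg.norm(P2[i]-P2[i-1]))
print("leaf handle tri", tri(t,q([[150,555]])[0],s,np.array([500,240])/4+[225,120]-.4))
print("top-handle at .193", t.plane(q([[148,552]]),.193))
E
```

```text
[[ 0.67051347  0.10270945  0.2       ]
 [ 0.64163459 -0.11264978  0.2       ]
 [ 0.85712216 -0.13937961  0.2       ]
 [ 0.88559372  0.07498887  0.2       ]]
0.21685927229996022
0.21728688097779014
0.21713906871441943
0.2162509533490472
[[ 0.66772902  0.10312227  0.2       ]
 [ 0.64169367 -0.10903822  0.2       ]
 [ 0.85512523 -0.13948278  0.2       ]
 [ 0.88198925  0.07430791  0.2       ]]
0.2161890634210193
0.2137519888191551
0.21559198079295447
0.2154718934730357
leaf handle tri (array([0.58361163, 0.05454811, 0.19735269]), np.float64(0.0032271621332378682))
top-handle at .193 [[0.58388137 0.05496974 0.193     ]]
```

```bash
python3 - <<'E'
from h import *
t=Cam("top");s=Cam("side")
o=np.array([285,85]);q=lambda l:(np.array(l)+.0)/4+o-.4
yaw=-.130;c=np.array([.763,-.018,0]);Rc=Ro.from_euler('z',yaw).as_matrix()
own=lambda P:(P-c)@Rc
names="leaf free outer,leaf free inner,leaf hinge outer,leaf hinge inner,knuckle,handle"
P=t.plane(q([[102,492],[100,475],[395,478],[392,460],[400,473],[150,553]]),.195)
for n,p in zip(names.split(','),P): print(n,p.round(4),own(p).round(4))
# project predicted geometry
pts=[]
for h in [(-.117,-.088),(-.11,-.095),(-.123,-.095)]:
  pts.append(c+Rc@np.array([h[0],h[1],.197]))
pts+= [c+Rc@np.array([x,y,.2]) for x in(-.11,.11) for y in (-.11,.11)]
t.save("t1",(285,85,425,235),4,t.proj(pts)); s.save("s1",(225,120,400,260),4,s.proj(pts))
E
```

```text
leaf free outer [0.6185 0.0822 0.195 ] [-0.1563  0.0807  0.195 ]
leaf free inner [0.6284 0.0835 0.195 ] [-0.1466  0.0832  0.195 ]
leaf hinge outer [ 0.6288 -0.0891  0.195 ] [-0.1239 -0.0879  0.195 ]
leaf hinge inner [ 0.6393 -0.0873  0.195 ] [-0.1136 -0.0848  0.195 ]
knuckle [ 0.6318 -0.092   0.195 ] [-0.1205 -0.0904  0.195 ]
handle [0.5833 0.0538 0.195 ] [-0.1875  0.0479  0.195 ]
```

View pics/t1.png

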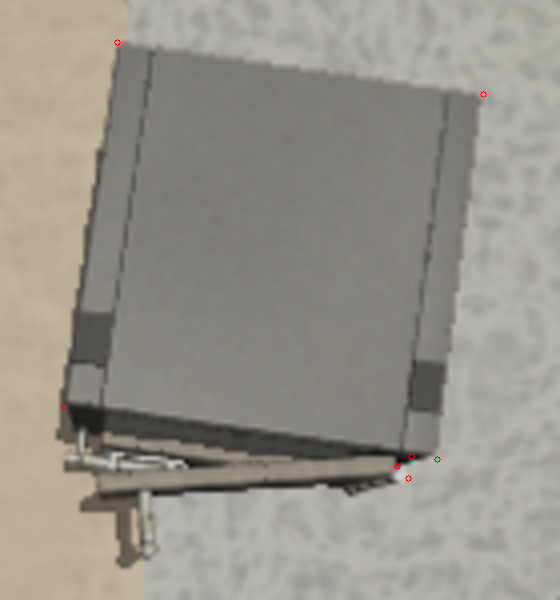

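View pics/s1.png

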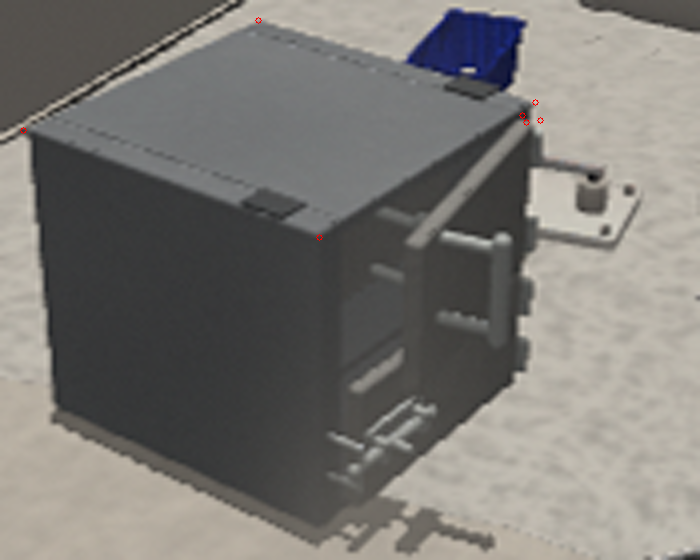

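```bash
cat >> h.py <<'E'
from scipy.spatial.transform import Slerp
import json
C0=np.array([.763,-.018,0]);YAW=-.130;RC=Ro.from_euler('z',YAW).as_matrix()
W=lambda *o:C0+RC@np.array(o)
H=W(-.120,-.092,0)
def pose():
    s=manip.state();q=s["tool_rot"];return np.array(s["tool_pos"]),Ro.from_quat([q[1],q[2],q[3],q[0]]),s
def tool(yjaw,z=(0,0,-1)):
    z=np.array(z,float);z/=np.linalg.norm(z);y=np.array(yjaw,float);y-=z*(y@z);y/=np.linalg.norm(y)
    return Ro.from_matrix(np.c_[np.cross(y,z),y,z])
def rows(poses,jaw,start=None):
    p,R,_=pose() if start is None else (*start,0)
    out=[]
    for P,Q in poses:
        d=R.inv().apply(P-p);a=np.degrees((R.inv()*Q).as_rotvec())
        out.append(dict(tx=round(d[0],4),ty=round(d[1],4),tz=round(d[2],4),ax=round(a[0],2),ay=round(a[1],2),az=round(a[2],2),jaw=jaw))
        p,R=P,Q
    return out
def line(P,Q,n=None):
    p,R,_=pose()
    ang=np.degrees((R.inv()*Q).magnitude());L=np.linalg.norm(P-p)
    n=n or int(max(np.ceil(ang/8),np.ceil(L/.04),1))
    f=np.linspace(0,1,n+1)[1:];sl=Slerp([0,1],Ro.concatenate([R,Q]))
    return [(p+k*(P-p),sl([k])[0]) for k in f]
def show(r):
    for i in range(0,len(r),12): print(json.dumps(r[i:i+12]))
E
python3 - <<'E'
from h import *
h=np.array([.5835,.0543,0]);v=h-H
print(H,np.linalg.norm(v[:2]),np.degrees(np.arctan2(v[1],v[0])))
th=np.radians(93.5)
Q=tool((-np.cos(th),-np.sin(th),0))
print((pose()[1].inv()*Q).as_rotvec(degrees=True))
show(rows(line(np.array([.5835,.0543,.27]),Q,22),0))
E
```

```text
[ 0.63208623 -0.0936676   0.        ] 0.15574026999480023 108.17796862782137
[-1.69867918e-02  5.80598461e-02  1.59723296e+02]
[{"tx": -0.0247, "ty": -0.0184, "tz": -0.0018, "ax": -0.0, "ay": 0.0, "az": 7.26, "jaw": 0}, {"tx": -0.0268, "ty": -0.0151, "tz": -0.0018, "ax": -0.0, "ay": 0.0, "az": 7.26, "jaw": 0}, {"tx": -0.0285, "ty": -0.0116, "tz": -0.0018, "ax": -0.0, "ay": 0.0, "az": 7.26, "jaw": 0}, {"tx": -0.0297, "ty": -0.0079, "tz": -0.0018, "ax": -0.0, "ay": 0.0, "az": 7.26, "jaw": 0}, {"tx": -0.0305, "ty": -0.0041, "tz": -0.0018, "ax": -0.0, "ay": 0.0, "az": 7.26, "jaw": 0}, {"tx": -0.0308, "ty": -0.0002, "tz": -0.0018, "ax": -0.0, "ay": 0.0, "az": 7.26, "jaw": 0}, {"tx": -0.0306, "ty": 0.0037, "tz": -0.0018, "ax": -0.0, "ay": 0.0, "az": 7.26, "jaw": 0}, {"tx": -0.0298, "ty": 0.0075, "tz": -0.0018, "ax": -0.0, "ay": 0.0, "az": 7.26, "jaw": 0}, {"tx": -0.0287, "ty": 0.0112, "tz": -0.0018, "ax": -0.0, "ay": 0.0, "az": 7.26, "jaw": 0}, {"tx": -0.027, "ty": 0.0148, "tz": -0.0018, "ax": -0.0, "ay": 0.0, "az": 7.26, "jaw": 0}, {"tx": -0.0249, "ty": 0.0181, "tz": -0.0018, "ax": -0.0, 
[... 328 characters left out ...]
0.0279, "tz": -0.0018, "ax": -0.0, "ay": 0.0, "az": 7.26, "jaw": 0}, {"tx": -0.0094, "ty": 0.0293, "tz": -0.0018, "ax": -0.0, "ay": 0.0, "az": 7.26, "jaw": 0}, {"tx": -0.0056, "ty": 0.0303, "tz": -0.0018, "ax": -0.0, "ay": 0.0, "az": 7.26, "jaw": 0}, {"tx": -0.0017, "ty": 0.0307, "tz": -0.0018, "ax": -0.0, "ay": 0.0, "az": 7.26, "jaw": 0}, {"tx": 0.0022, "ty": 0.0307, "tz": -0.0018, "ax": -0.0, "ay": 0.0, "az": 7.26, "jaw": 0}, {"tx": 0.006, "ty": 0.0302, "tz": -0.0018, "ax": -0.0, "ay": 0.0, "az": 7.26, "jaw": 0}, {"tx": 0.0098, "ty": 0.0292, "tz": -0.0018, "ax": -0.0, "ay": 0.0, "az": 7.26, "jaw": 0}, {"tx": 0.0134, "ty": 0.0277, "tz": -0.0018, "ax": -0.0, "ay": 0.0, "az": 7.26, "jaw": 0}]
```

Emit:
move_arm(
  rows=[
    {"tx": -0.025,"ty": -0.018,"tz": -0.004,"az": 7.3,"jaw": 0},
    {"tx": -0.027,"ty": -0.015,"tz": -0.004,"az": 7.3,"jaw": 0},
    {"tx": -0.028,"ty": -0.012,"tz": -0.004,"az": 7.3,"jaw": 0},
    {"tx": -0.03,"ty": -0.008,"tz": -0.004,"az": 7.3,"jaw": 0},
    {"tx": -0.03,"ty": -0.004,"tz": -0.004,"az": 7.3,"jaw": 0},
    {"tx": -0.031,"ty": 0,"tz": -0.004,"az": 7.3,"jaw": 0},
    {"tx": -0.031,"ty": 0.004,"tz": -0.004,"az": 7.3,"jaw": 0},
    {"tx": -0.03,"ty": 0.008,"tz": -0.004,"az": 7.3,"jaw": 0},
    {"tx": -0.029,"ty": 0.011,"tz": -0.004,"az": 7.3,"jaw": 0},
    {"tx": -0.027,"ty": 0.015,"tz": -0.004,"az": 7.3,"jaw": 0},
    {"tx": -0.025,"ty": 0.018,"tz": 0,"az": 7.3,"jaw": 0},
    {"tx": -0.022,"ty": 0.021,"tz": 0,"az": 7.3,"jaw": 0},
  ],
)

```text
schema error: expected keys tx, ty, tz, ax, ay, az, jaw
```

```bash
python3 - <<'E'
from h import *
th=np.radians(93.5)
Q=tool((-np.cos(th),-np.sin(th),0))
print(pose()[0])
show(rows(line(np.array([.5835,.0543,.26]),Q,12),0))
E
```

```text
[0.18031379 0.59818069 0.23086008]
[{"tx": -0.0453, "ty": -0.0337, "tz": -0.0024, "ax": -0.0, "ay": 0.0, "az": 13.31, "jaw": 0}, {"tx": -0.0518, "ty": -0.0224, "tz": -0.0024, "ax": -0.0, "ay": 0.0, "az": 13.31, "jaw": 0}, {"tx": -0.0556, "ty": -0.0098, "tz": -0.0024, "ax": -0.0, "ay": 0.0, "az": 13.31, "jaw": 0}, {"tx": -0.0563, "ty": 0.0032, "tz": -0.0024, "ax": -0.0, "ay": 0.0, "az": 13.31, "jaw": 0}, {"tx": -0.0541, "ty": 0.0161, "tz": -0.0024, "ax": -0.0, "ay": 0.0, "az": 13.31, "jaw": 0}, {"tx": -0.0489, "ty": 0.0281, "tz": -0.0024, "ax": -0.0, "ay": 0.0, "az": 13.31, "jaw": 0}, {"tx": -0.0411, "ty": 0.0386, "tz": -0.0024, "ax": -0.0, "ay": 0.0, "az": 13.31, "jaw": 0}, {"tx": -0.0311, "ty": 0.047, "tz": -0.0024, "ax": -0.0, "ay": 0.0, "az": 13.31, "jaw": 0}, {"tx": -0.0195, "ty": 0.053, "tz": -0.0024, "ax": -0.0, "ay": 0.0, "az": 13.31, "jaw": 0}, {"tx": -0.0068, "ty": 0.056, "tz": -0.0024, "ax": -0.0, "ay": 0.0, "az": 13.31, "jaw": 0}, {"tx": 0.0063, "ty": 0.0561, "tz": -0.0024, "ax": -0.0, "ay": 0.0, "az": 13.31, "jaw": 0}, {"tx": 0.0191, "ty": 0.0531, "tz": -0.0024, "ax": -0.0, "ay": 0.0, "az": 13.31, "jaw": 0}]
```

All keys are required.

Emit:
move_arm(
  rows=[
    {"tx": -0.025,"ty": -0.018,"tz": -0.004,"ax": 0,"ay": 0,"az": 7.3,"jaw": 0},
    {"tx": -0.027,"ty": -0.015,"tz": -0.004,"ax": 0,"ay": 0,"az": 7.3,"jaw": 0},
    {"tx": -0.028,"ty": -0.012,"tz": -0.004,"ax": 0,"ay": 0,"az": 7.3,"jaw": 0},
    {"tx": -0.03,"ty": -0.008,"tz": -0.004,"ax": 0,"ay": 0,"az": 7.3,"jaw": 0},
    {"tx": -0.03,"ty": -0.004,"tz": -0.004,"ax": 0,"ay": 0,"az": 7.3,"jaw": 0},
    {"tx": -0.031,"ty": 0,"tz": -0.004,"ax": 0,"ay": 0,"az": 7.3,"jaw": 0},
    {"tx": -0.031,"ty": 0.004,"tz": -0.004,"ax": 0,"ay": 0,"az": 7.3,"jaw": 0},
    {"tx": -0.03,"ty": 0.008,"tz": -0.004,"ax": 0,"ay": 0,"az": 7.3,"jaw": 0},
    {"tx": -0.029,"ty": 0.011,"tz": -0.004,"ax": 0,"ay": 0,"az": 7.3,"jaw": 0},
    {"tx": -0.027,"ty": 0.015,"tz": -0.004,"ax": 0,"ay": 0,"az": 7.3,"jaw": 0},
    {"tx": -0.025,"ty": 0.018,"tz": 0,"ax": 0,"ay": 0,"az": 7.3,"jaw": 0},
    {"tx": -0.022,"ty": 0.021,"tz": 0,"ax": 0,"ay": 0,"az": 7.3,"jaw": 0},
  ],
)

```text
time: 1.5
tool_pos: [0.3976, 0.2859, 0.2721]
tool_rot: [0.001, 0.807, 0.591, 0.0]
contact_force: [0.8, 0.0, 0.2]
gripper_width: 0.997
```

```bash
python3 - <<'E'
from h import *
th=np.radians(93.5)
Q=tool((-np.cos(th),-np.sin(th),0))
print(pose()[0])
show(rows(line(np.array([.5835,.0543,.26]),Q,12),0))
E
```

```text
[0.39756642 0.28589885 0.27207714]
[{"tx": -0.0137, "ty": 0.0206, "tz": 0.001, "ax": 0.01, "ay": -0.0, "az": 5.75, "jaw": 0}, {"tx": -0.0116, "ty": 0.0219, "tz": 0.001, "ax": 0.01, "ay": -0.0, "az": 5.75, "jaw": 0}, {"tx": -0.0094, "ty": 0.0229, "tz": 0.001, "ax": 0.01, "ay": -0.0, "az": 5.75, "jaw": 0}, {"tx": -0.007, "ty": 0.0237, "tz": 0.001, "ax": 0.01, "ay": -0.0, "az": 5.75, "jaw": 0}, {"tx": -0.0046, "ty": 0.0243, "tz": 0.001, "ax": 0.01, "ay": -0.0, "az": 5.75, "jaw": 0}, {"tx": -0.0021, "ty": 0.0247, "tz": 0.001, "ax": 0.01, "ay": -0.0, "az": 5.75, "jaw": 0}, {"tx": 0.0003, "ty": 0.0247, "tz": 0.001, "ax": 0.01, "ay": -0.0, "az": 5.75, "jaw": 0}, {"tx": 0.0028, "ty": 0.0246, "tz": 0.001, "ax": 0.01, "ay": -0.0, "az": 5.75, "jaw": 0}, {"tx": 0.0053, "ty": 0.0242, "tz": 0.001, "ax": 0.01, "ay": -0.0, "az": 5.75, "jaw": 0}, {"tx": 0.0077, "ty": 0.0235, "tz": 0.001, "ax": 0.01, "ay": -0.0, "az": 5.75, "jaw": 0}, {"tx": 0.01, "ty": 0.0227, "tz": 0.001, "ax": 0.01, "ay": -0.0, "az": 5.75, "jaw": 0}, {"tx": 0.0122, "ty": 0.0215, "tz": 0.001, "ax": 0.01, "ay": -0.0, "az": 5.75, "jaw": 0}]
```

Emit:
move_arm(
  rows=[
    {"tx": -0.0137,"ty": 0.0206,"tz": 0.001,"ax": 0,"ay": 0,"az": 5.75,"jaw": 0},
    {"tx": -0.0116,"ty": 0.022,"tz": 0.001,"ax": 0,"ay": 0,"az": 5.75,"jaw": 0},
    {"tx": -0.0094,"ty": 0.023,"tz": 0.001,"ax": 0,"ay": 0,"az": 5.75,"jaw": 0},
    {"tx": -0.007,"ty": 0.0237,"tz": 0.001,"ax": 0,"ay": 0,"az": 5.75,"jaw": 0},
    {"tx": -0.0046,"ty": 0.0243,"tz": 0.001,"ax": 0,"ay": 0,"az": 5.75,"jaw": 0},
    {"tx": -0.002,"ty": 0.0247,"tz": 0.001,"ax": 0,"ay": 0,"az": 5.75,"jaw": 0},
    {"tx": 0,"ty": 0.0247,"tz": 0.001,"ax": 0,"ay": 0,"az": 5.75,"jaw": 0},
    {"tx": 0.003,"ty": 0.0246,"tz": 0.001,"ax": 0,"ay": 0,"az": 5.75,"jaw": 0},
    {"tx": 0.005,"ty": 0.0242,"tz": 0.001,"ax": 0,"ay": 0,"az": 5.75,"jaw": 0},
    {"tx": 0.008,"ty": 0.0235,"tz": 0.001,"ax": 0,"ay": 0,"az": 5.75,"jaw": 0},
    {"tx": 0.01,"ty": 0.0227,"tz": 0.001,"ax": 0,"ay": 0,"az": 5.75,"jaw": 0},
    {"tx": 0.0122,"ty": 0.0215,"tz": 0.001,"ax": 0,"ay": 0,"az": 5.75,"jaw": 0},
  ],
)

```text
time: 2.7
tool_pos: [0.5842, 0.0375, 0.2611]
tool_rot: [-0.0, 1.0, 0.003, 0.002]
contact_force: [-0.5, -0.3, 1.4]
gripper_width: 0.997
```

```bash
python3 - <<'E'
from h import *
th=np.radians(93.5)
Q=tool((-np.cos(th),-np.sin(th),0))
print(pose()[0],manip.state()["joint_pos"].round(2))
show(rows(line(np.array([.5835,.0543,.155]),Q,4),0))
E
```

```text
[0.58420277 0.03746432 0.26108137] [-0.06 -0.06  1.68  0.    1.52  1.5 ]
[{"tx": -0.0003, "ty": -0.0042, "tz": 0.0265, "ax": -0.01, "ay": -0.06, "az": -0.8, "jaw": 0}, {"tx": -0.0002, "ty": -0.0042, "tz": 0.0265, "ax": -0.01, "ay": -0.06, "az": -0.8, "jaw": 0}, {"tx": -0.0001, "ty": -0.0042, "tz": 0.0265, "ax": -0.01, "ay": -0.06, "az": -0.8, "jaw": 0}, {"tx": -0.0, "ty": -0.0042, "tz": 0.0265, "ax": -0.01, "ay": -0.06, "az": -0.8, "jaw": 0}]
```

Emit:
move_arm(
  rows=[
    {"tx": 0,"ty": -0.0085,"tz": 0,"ax": 0,"ay": 0,"az": -1.6,"jaw": 0},
    {"tx": 0,"ty": -0.0085,"tz": 0,"ax": 0,"ay": 0,"az": -1.6,"jaw": 0},
    {"tx": 0,"ty": 0,"tz": 0,"ax": 0,"ay": 0,"az": 0,"jaw": 0},
  ],
)

```text
time: 3.0
tool_pos: [0.5846, 0.0532, 0.2602]
tool_rot: [-0.0, 1.0, 0.031, 0.002]
contact_force: [-1.3, -0.4, -0.0]
gripper_width: 1.0
```

```bash
python3 - <<'E'
from h import *
th=np.radians(93.5)
Q=tool((-np.cos(th),-np.sin(th),0))
print(pose()[0],manip.state()["contact_force"])
show(rows(line(np.array([.5835,.0543,.155]),Q,4),0))
Cam("side").save("s2",(200,40,500,260),2.5); Cam("top").save("t2",(250,60,450,260),3)
E
```

```text
[0.58458162 0.0532479  0.26024243] [-1.33063087 -0.43882849 -0.0395741 ]
[{"tx": -0.0003, "ty": -0.0003, "tz": 0.0263, "ax": -0.01, "ay": -0.04, "az": 0.0, "jaw": 0}, {"tx": -0.0003, "ty": -0.0003, "tz": 0.0263, "ax": -0.01, "ay": -0.04, "az": 0.0, "jaw": 0}, {"tx": -0.0003, "ty": -0.0003, "tz": 0.0263, "ax": -0.01, "ay": -0.04, "az": 0.0, "jaw": 0}, {"tx": -0.0003, "ty": -0.0003, "tz": 0.0263, "ax": -0.01, "ay": -0.04, "az": 0.0, "jaw": 0}]
```

View pics/s2.png

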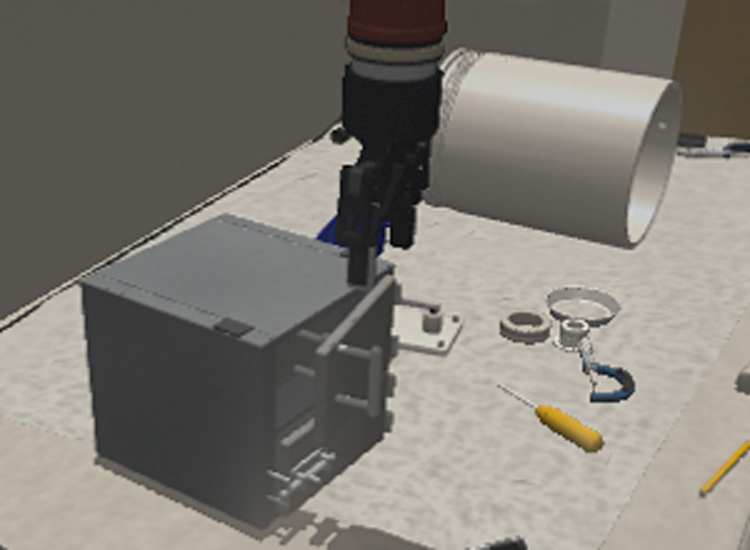

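View pics/t2.png

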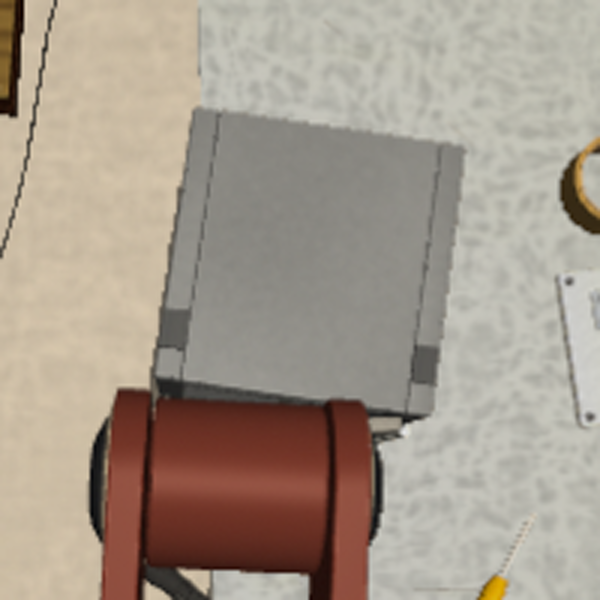

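Emit:
move_arm(
  rows=[
    {"tx": -0.0005,"ty": -0.0005,"tz": 0.027,"ax": 0,"ay": 0,"az": 0,"jaw": 0},
    {"tx": -0.0005,"ty": -0.0005,"tz": 0.027,"ax": 0,"ay": 0,"az": 0,"jaw": 0},
    {"tx": 0,"ty": 0,"tz": 0.027,"ax": 0,"ay": 0,"az": 0,"jaw": 0},
    {"tx": 0,"ty": 0,"tz": 0.026,"ax": 0,"ay": 0,"az": 0,"jaw": 0},
    {"tx": 0,"ty": 0,"tz": 0,"ax": 0,"ay": 0,"az": 0,"jaw": 0},
  ],
)

```text
time: 3.6
tool_pos: [0.584, 0.057, 0.1536]
tool_rot: [0.0, 0.999, 0.033, 0.005]
contact_force: [-0.3, -0.3, -0.1]
gripper_width: 0.999
```

```bash
python3 - <<'E'
from h import *
print(pose()[0],manip.state()["contact_force"])
Cam("side").save("s3",(200,80,450,260),3)
E
```

```text
[0.58396613 0.05696447 0.15357809] [-0.30300423 -0.27812361 -0.05658356]
```

View pics/s3.png

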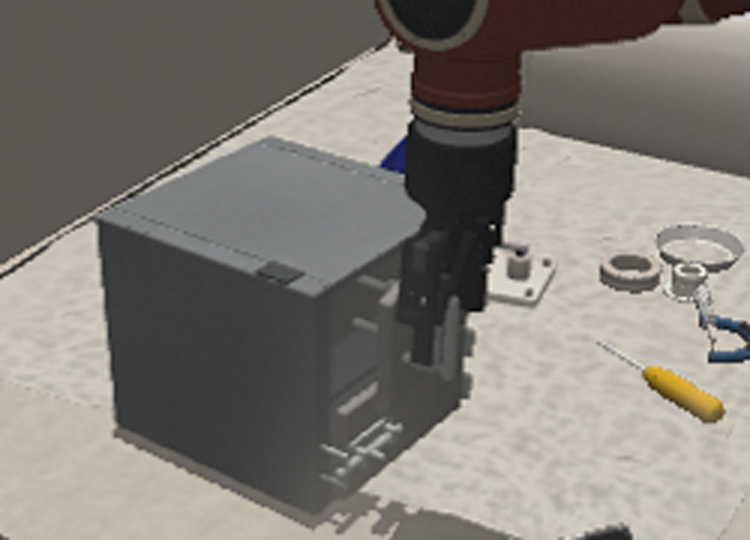

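Emit:
move_arm(
  rows=[
    {"tx": 0,"ty": 0.003,"tz": 0,"ax": 0,"ay": 0,"az": 0,"jaw": 255},
    {"tx": 0,"ty": 0,"tz": 0,"ax": 0,"ay": 0,"az": 0,"jaw": 255},
    {"tx": 0,"ty": 0,"tz": 0,"ax": 0,"ay": 0,"az": 0,"jaw": 255},
    {"tx": 0,"ty": 0,"tz": 0,"ax": 0,"ay": 0,"az": 0,"jaw": 255},
    {"tx": 0,"ty": 0,"tz": 0,"ax": 0,"ay": 0,"az": 0,"jaw": 255},
    {"tx": 0,"ty": 0,"tz": 0,"ax": 0,"ay": 0,"az": 0,"jaw": 255},
    {"tx": 0,"ty": 0,"tz": 0,"ax": 0,"ay": 0,"az": 0,"jaw": 255},
  ],
)

```text
time: 4.35
tool_pos: [0.5898, 0.0523, 0.1642]
tool_rot: [0.002, 0.999, 0.034, 0.013]
contact_force: [-0.7, 1.3, -1.0]
gripper_width: 0.109
```

```bash
python3 - <<'E'
from h import *
print(pose()[0],manip.state()["contact_force"],manip.state()["ft_torque"])
Cam("side").save("s4",(200,80,450,260),3)
E
```

```text
[0.58980654 0.0523127  0.16421249] [-0.69510265  1.26092684 -1.00623806] [0.3290493  0.05562849 0.04768603]
```

View pics/s4.png

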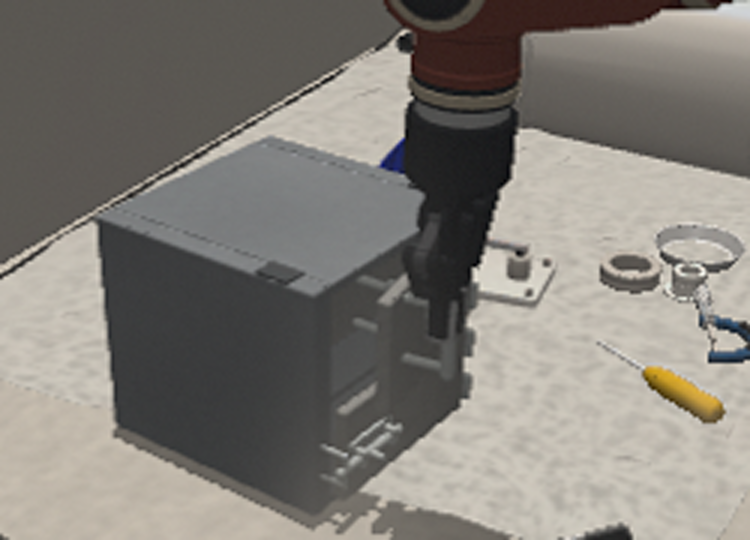

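Emit:
move_arm(
  rows=[
    {"tx": -0.013,"ty": 0.004,"tz": 0.001,"ax": 0,"ay": 0,"az": -5,"jaw": 255},
    {"tx": -0.013,"ty": 0.004,"tz": 0.001,"ax": 0,"ay": 0,"az": -5,"jaw": 255},
    {"tx": -0.013,"ty": 0.004,"tz": 0.001,"ax": 0,"ay": 0,"az": -5,"jaw": 255},
    {"tx": -0.013,"ty": 0.004,"tz": 0.001,"ax": 0,"ay": 0,"az": -5,"jaw": 255},
  ],
)

```text
time: 4.8
tool_pos: [0.5446, 0.029, 0.1642]
tool_rot: [0.002, 0.977, 0.213, 0.017]
contact_force: [0.5, 0.1, 3.8]
gripper_width: 0.105
```

```bash
cat >> h.py <<'E'
def rep():
    p,R,s=pose();v=p-H;M=R.as_matrix()
    print("t",s["time"],"p",p.round(4),"r",np.hypot(v[0],v[1]).round(4),"phi",np.degrees(np.arctan2(v[1],v[0])).round(1),"jaw dir",np.degrees(np.arctan2(M[1,1],M[0,1])).round(1),"z",M[:,2].round(3),"F",s["contact_force"].round(1),"T",s["ft_torque"].round(2),"w",round(s["gripper_width"],3),"q",s["joint_pos"].round(2))
E
python3 -c "
from h import *
rep()"
```

```text
t 4.8 p [0.5446 0.029  0.1642] r 0.1507 phi 125.5 jaw dir -65.4 z [ 0.034  0.003 -0.999] F [0.5 0.1 3.8] T [ 0.38  0.29 -0.13] w 0.105 q [-0.09 -0.11  1.89  0.01  1.33  1.05]
```

Emit:
move_arm(
  rows=[
    {"tx": -0.013,"ty": 0.0033,"tz": 0,"ax": 0,"ay": 0,"az": -5,"jaw": 255},
    {"tx": -0.013,"ty": 0.0033,"tz": 0,"ax": 0,"ay": 0,"az": -5,"jaw": 255},
    {"tx": -0.013,"ty": 0.0033,"tz": 0,"ax": 0,"ay": 0,"az": -5,"jaw": 255},
    {"tx": -0.013,"ty": 0.0033,"tz": 0,"ax": 0,"ay": 0,"az": -5,"jaw": 255},
    {"tx": -0.013,"ty": 0.0033,"tz": 0,"ax": 0,"ay": 0,"az": -5,"jaw": 255},
    {"tx": -0.013,"ty": 0.0033,"tz": 0,"ax": 0,"ay": 0,"az": -5,"jaw": 255},
  ],
)

```text
time: 5.4
tool_pos: [0.4949, -0.0348, 0.1642]
tool_rot: [0.007, 0.884, 0.467, 0.019]
contact_force: [4.8, -2.8, -2.1]
gripper_width: 0.105
```

```bash
python3 -c "
from h import *
rep()"
```

```text
t 5.4 p [ 0.4949 -0.0348  0.1642] r 0.1493 phi 156.8 jaw dir -34.3 z [ 0.04   0.006 -0.999] F [ 4.8 -2.8 -2.1] T [ 0.35  0.07 -0.2 ] w 0.105 q [-0.23 -0.24  2.    0.02  1.34  0.37]
```

Emit:
move_arm(
  rows=[
    {"tx": -0.013,"ty": 0.003,"tz": 0,"ax": 0,"ay": 0,"az": -5,"jaw": 255},
    {"tx": -0.013,"ty": 0.003,"tz": 0,"ax": 0,"ay": 0,"az": -5,"jaw": 255},
    {"tx": -0.013,"ty": 0.003,"tz": 0,"ax": 0,"ay": 0,"az": -5,"jaw": 255},
    {"tx": -0.013,"ty": 0.003,"tz": 0,"ax": 0,"ay": 0,"az": -5,"jaw": 255},
    {"tx": -0.013,"ty": 0.003,"tz": 0,"ax": 0,"ay": 0,"az": -5,"jaw": 255},
    {"tx": -0.013,"ty": 0.003,"tz": 0,"ax": 0,"ay": 0,"az": -5,"jaw": 255},
    {"tx": -0.013,"ty": 0.003,"tz": 0,"ax": 0,"ay": 0,"az": -5,"jaw": 255},
    {"tx": -0.013,"ty": 0.003,"tz": 0,"ax": 0,"ay": 0,"az": -5,"jaw": 255},
  ],
)

```text
time: 6.2
tool_pos: [0.4898, -0.1398, 0.1642]
tool_rot: [0.011, 0.663, 0.749, 0.021]
contact_force: [6.4, 0.5, -1.3]
gripper_width: 0.109
```

```bash
python3 -c "
from h import *
rep()
Cam('side').save('s5');Cam('top').save('t5')"
```

```text
t 6.2 p [ 0.4898 -0.1398  0.1642] r 0.1496 phi -162.0 jaw dir 6.9 z [ 0.044  0.017 -0.999] F [ 6.4  0.5 -1.3] T [ 0.39  0.61 -0.37] w 0.109 q [-0.44 -0.2   1.97  0.04  1.34 -0.57]
```

View pics/s5.png

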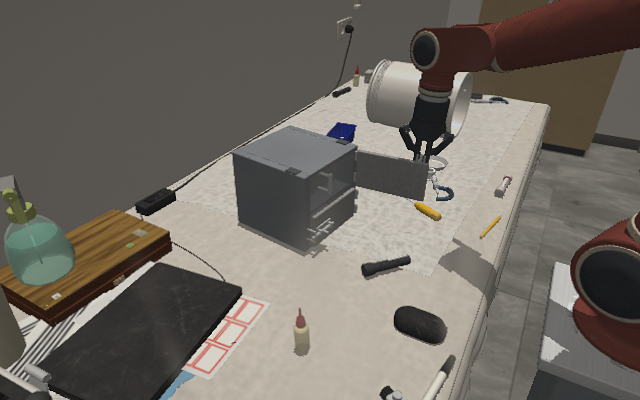

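View pics/t5.png

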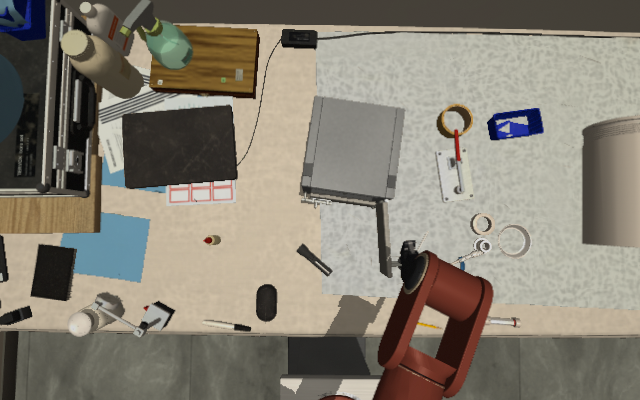

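Emit:
move_arm(
  rows=[
    {"tx": -0.013,"ty": 0.003,"tz": 0,"ax": 0,"ay": 0,"az": -5,"jaw": 255},
    {"tx": -0.013,"ty": 0.003,"tz": 0,"ax": 0,"ay": 0,"az": -5,"jaw": 255},
    {"tx": 0,"ty": 0,"tz": 0,"ax": 0,"ay": 0,"az": 0,"jaw": 255},
  ],
)

```text
time: 6.6
tool_pos: [0.5, -0.1651, 0.1641]
tool_rot: [0.01, 0.595, 0.804, 0.02]
contact_force: [5.5, -0.8, -0.0]
gripper_width: 0.108
```

Emit:
move_arm(
  rows=[
    {"tx": 0,"ty": 0,"tz": 0,"ax": 0,"ay": 0,"az": 0,"jaw": 100},
    {"tx": 0,"ty": 0,"tz": 0,"ax": 0,"ay": 0,"az": 0,"jaw": 100},
    {"tx": 0,"ty": 0,"tz": 0,"ax": 0,"ay": 0,"az": 0,"jaw": 100},
    {"tx": 0,"ty": 0,"tz": -0.015,"ax": 0,"ay": 0,"az": 0,"jaw": 100},
    {"tx": 0,"ty": 0,"tz": -0.03,"ax": 0,"ay": 0,"az": 0,"jaw": 100},
    {"tx": 0,"ty": 0,"tz": -0.04,"ax": 0,"ay": 0,"az": 0,"jaw": 100},
    {"tx": 0,"ty": 0,"tz": -0.04,"ax": 0,"ay": 0,"az": 0,"jaw": 100},
  ],
)

```text
time: 7.3
tool_pos: [0.4916, -0.1649, 0.2884]
tool_rot: [0.004, 0.594, 0.804, 0.019]
contact_force: [-0.0, 0.2, 0.2]
gripper_width: 0.605
```

```bash
python3 -c "
from h import *
rep()
Cam('side').save('s6',(225,80,475,260),3);Cam('top').save('t6',(260,80,460,280),3)"
```

```text
t 7.3 p [ 0.4916 -0.1649  0.2884] r 0.1575 phi -153.1 jaw dir 17.0 z [ 0.029  0.026 -0.999] F [-0.   0.2  0.2] T [-0.04 -0.   -0.03] w 0.605 q [-0.49 -0.25  1.8   0.04  1.58 -0.78]
```

View pics/s6.png

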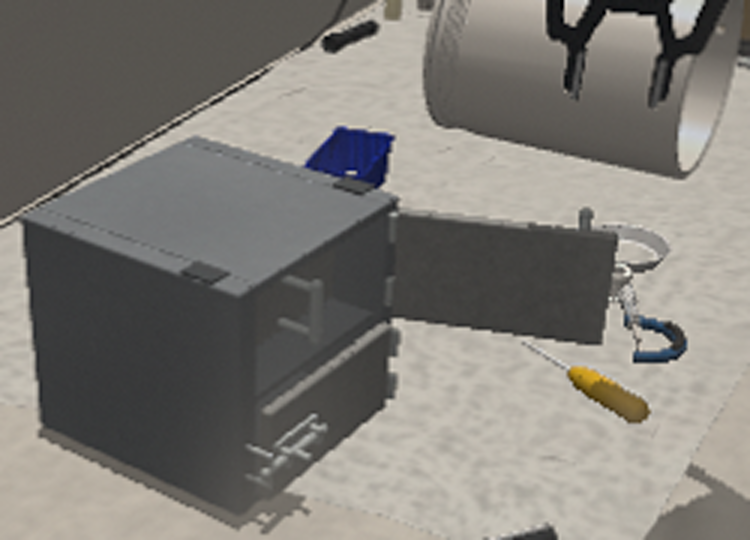

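View pics/t6.png

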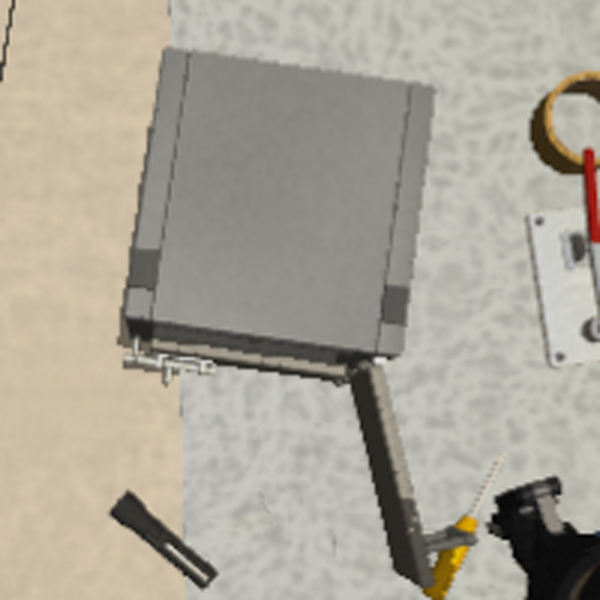

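```bash
python3 -c "
from h import *
s=Cam('side');t=Cam('top')
own=lambda P:(P-C0)@RC
f=lambda x,y:np.array([225+(x+.5)/3-.5,80+(y+.5)/3-.5])
for px,z in(((319,283),.157),((316,339),.112),((318,311),.135)): 
  P=s.plane([f(*px)],z);print(P.round(4),own(P).round(4))
print(t.plane([[260+365/3,80+372/3],[260+405/3,80+590/3]],.197))
k=[W(x,0,z) for x in(-.107,-.1045,-.102) for z in (.111,.135,.159)]
s.save('s7',(280,140,380,240),6,s.proj(k))
"
```

```text
[[ 0.6654 -0.0167  0.157 ]] [[-0.0969 -0.0114  0.157 ]]
[[ 0.6614 -0.0063  0.112 ]] [[-0.1023 -0.0015  0.112 ]]
[[ 0.6628 -0.0112  0.135 ]] [[-0.1002 -0.0062  0.135 ]]
[[ 0.62885859 -0.08474466  0.197     ]
 [ 0.46151392 -0.11543881  0.197     ]]
```

View pics/s7.png

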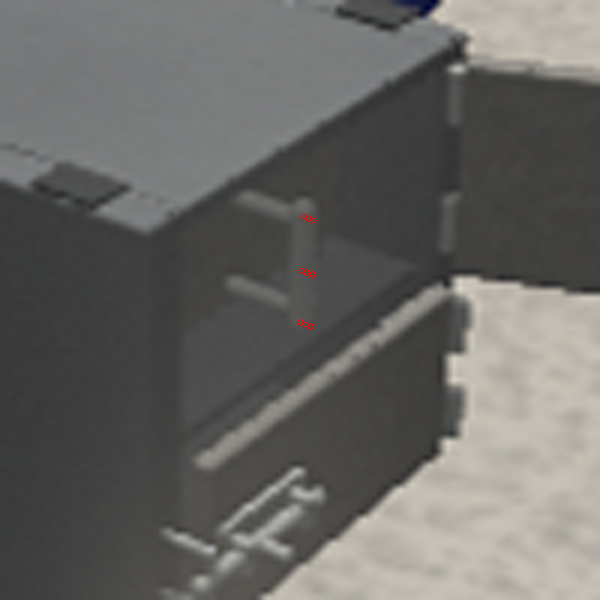

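```bash
cat >> h.py <<'E'
a=np.radians(40);D=RC@np.array([np.sin(a),0,-np.cos(a)])
QT=tool(RC[:,1],D)
BAR=W(-.105,-.001,.140)
E
python3 -c "
from h import *
show(rows(line(BAR+.016*D-.17*D,QT,11),100))"
```

```text
[{"tx": 0.0132, "ty": 0.0104, "tz": 0.0034, "ax": -1.86, "ay": -3.17, "az": -5.77, "jaw": 100}, {"tx": 0.0123, "ty": 0.0116, "tz": 0.0031, "ax": -1.86, "ay": -3.17, "az": -5.77, "jaw": 100}, {"tx": 0.0112, "ty": 0.0126, "tz": 0.0028, "ax": -1.86, "ay": -3.17, "az": -5.77, "jaw": 100}, {"tx": 0.01, "ty": 0.0136, "tz": 0.0027, "ax": -1.86, "ay": -3.17, "az": -5.77, "jaw": 100}, {"tx": 0.0088, "ty": 0.0145, "tz": 0.0026, "ax": -1.86, "ay": -3.17, "az": -5.77, "jaw": 100}, {"tx": 0.0074, "ty": 0.0152, "tz": 0.0026, "ax": -1.86, "ay": -3.17, "az": -5.77, "jaw": 100}, {"tx": 0.006, "ty": 0.0158, "tz": 0.0028, "ax": -1.86, "ay": -3.17, "az": -5.77, "jaw": 100}, {"tx": 0.0045, "ty": 0.0162, "tz": 0.003, "ax": -1.86, "ay": -3.17, "az": -5.77, "jaw": 100}, {"tx": 0.003, "ty": 0.0165, "tz": 0.0033, "ax": -1.86, "ay": -3.17, "az": -5.77, "jaw": 100}, {"tx": 0.0016, "ty": 0.0166, "tz": 0.0037, "ax": -1.86, "ay": -3.17, "az": -5.77, "jaw": 100}, {"tx": 0.0001, "ty": 0.0166, "tz": 0.0042, "ax": -1.86, "ay": -3.17, "az": -5.77, "jaw": 100}]
```

Emit:
move_arm(
  rows=[
    {"tx": 0.013,"ty": 0.01,"tz": 0.003,"ax": -1.9,"ay": -3.2,"az": -5.8,"jaw": 100},
    {"tx": 0.012,"ty": 0.012,"tz": 0.003,"ax": -1.9,"ay": -3.2,"az": -5.8,"jaw": 100},
    {"tx": 0.011,"ty": 0.013,"tz": 0.003,"ax": -1.9,"ay": -3.2,"az": -5.8,"jaw": 100},
    {"tx": 0.01,"ty": 0.014,"tz": 0.003,"ax": -1.9,"ay": -3.2,"az": -5.8,"jaw": 100},
    {"tx": 0.009,"ty": 0.014,"tz": 0.003,"ax": -1.9,"ay": -3.2,"az": -5.8,"jaw": 100},
    {"tx": 0.007,"ty": 0.015,"tz": 0.003,"ax": -1.9,"ay": -3.2,"az": -5.8,"jaw": 100},
    {"tx": 0.006,"ty": 0.016,"tz": 0.003,"ax": -1.9,"ay": -3.2,"az": -5.8,"jaw": 100},
    {"tx": 0.004,"ty": 0.016,"tz": 0.003,"ax": -1.9,"ay": -3.2,"az": -5.8,"jaw": 100},
    {"tx": 0.003,"ty": 0.016,"tz": 0.003,"ax": -1.9,"ay": -3.2,"az": -5.8,"jaw": 100},
    {"tx": 0.0015,"ty": 0.016,"tz": 0.003,"ax": -1.9,"ay": -3.2,"az": -5.8,"jaw": 100},
  ],
)

```text
time: 8.5
tool_pos: [0.5473, -0.0024, 0.2428]
tool_rot: [0.317, 0.092, 0.944, -0.018]
contact_force: [0.4, -0.3, -0.5]
gripper_width: 0.609
```

```bash
python3 -c "
from h import *
rep()
show(rows(line(BAR+.016*D-.12*D,QT,4),100))"
```

```text
t 8.5 p [ 0.5473 -0.0024  0.2428] r 0.1246 phi 132.9 jaw dir 79.4 z [ 0.595 -0.091 -0.798] F [ 0.4 -0.3 -0.5] T [ 0.08  0.26 -0.03] w 0.609 q [-0.13 -0.57  2.2  -0.01  0.86 -1.51]
[{"tx": -0.0051, "ty": 0.0033, "tz": 0.0112, "ax": -0.21, "ay": -0.73, "az": -0.84, "jaw": 100}, {"tx": -0.005, "ty": 0.0032, "tz": 0.0113, "ax": -0.21, "ay": -0.73, "az": -0.84, "jaw": 100}, {"tx": -0.0049, "ty": 0.0031, "tz": 0.0114, "ax": -0.21, "ay": -0.73, "az": -0.84, "jaw": 100}, {"tx": -0.0048, "ty": 0.003, "tz": 0.0114, "ax": -0.21, "ay": -0.73, "az": -0.84, "jaw": 100}]
```

Emit:
move_arm(
  rows=[
    {"tx": -0.005,"ty": 0.003,"tz": 0.0,"ax": -0.2,"ay": -0.7,"az": -0.8,"jaw": 100},
    {"tx": -0.005,"ty": 0.003,"tz": 0.0,"ax": -0.2,"ay": -0.7,"az": -0.8,"jaw": 100},
    {"tx": -0.005,"ty": 0.003,"tz": 0.011,"ax": -0.2,"ay": -0.7,"az": -0.8,"jaw": 100},
    {"tx": -0.005,"ty": 0.003,"tz": 0.011,"ax": -0.2,"ay": -0.7,"az": -0.8,"jaw": 100},
    {"tx": 0,"ty": 0,"tz": 0,"ax": 0,"ay": 0,"az": 0,"jaw": 100},
  ],
)

```text
time: 9.0
tool_pos: [0.5777, 0.0053, 0.2336]
tool_rot: [0.337, 0.063, 0.939, -0.022]
contact_force: [-0.9, -0.1, -0.9]
gripper_width: 0.613
```

```bash
python3 -c "
from h import *
rep()
show(rows(line(BAR+.016*D,QT,8),100))
s=Cam('side');s.save('s8',(225,60,425,240),4,s.proj([BAR]))"
```

```text
t 9.0 p [0.5777 0.0053 0.2336] r 0.113 phi 118.8 jaw dir 82.3 z [ 0.63  -0.084 -0.772] F [-0.9 -0.1 -0.9] T [ 0.02  0.35 -0.03] w 0.613 q [-0.11 -0.49  2.17 -0.02  0.77 -1.54]
[{"tx": -0.0005, "ty": 0.0, "tz": 0.0175, "ax": -0.01, "ay": -0.07, "az": -0.03, "jaw": 100}, {"tx": -0.0005, "ty": 0.0, "tz": 0.0175, "ax": -0.01, "ay": -0.07, "az": -0.03, "jaw": 100}, {"tx": -0.0004, "ty": 0.0, "tz": 0.0175, "ax": -0.01, "ay": -0.07, "az": -0.03, "jaw": 100}, {"tx": -0.0004, "ty": 0.0, "tz": 0.0175, "ax": -0.01, "ay": -0.07, "az": -0.03, "jaw": 100}, {"tx": -0.0004, "ty": -0.0, "tz": 0.0175, "ax": -0.01, "ay": -0.07, "az": -0.03, "jaw": 100}, {"tx": -0.0004, "ty": -0.0, "tz": 0.0175, "ax": -0.01, "ay": -0.07, "az": -0.03, "jaw": 100}, {"tx": -0.0004, "ty": -0.0, "tz": 0.0175, "ax": -0.01, "ay": -0.07, "az": -0.03, "jaw": 100}, {"tx": -0.0003, "ty": -0.0, "tz": 0.0175, "ax": -0.01, "ay": -0.07, "az": -0.03, "jaw": 100}]
```

View pics/s8.png

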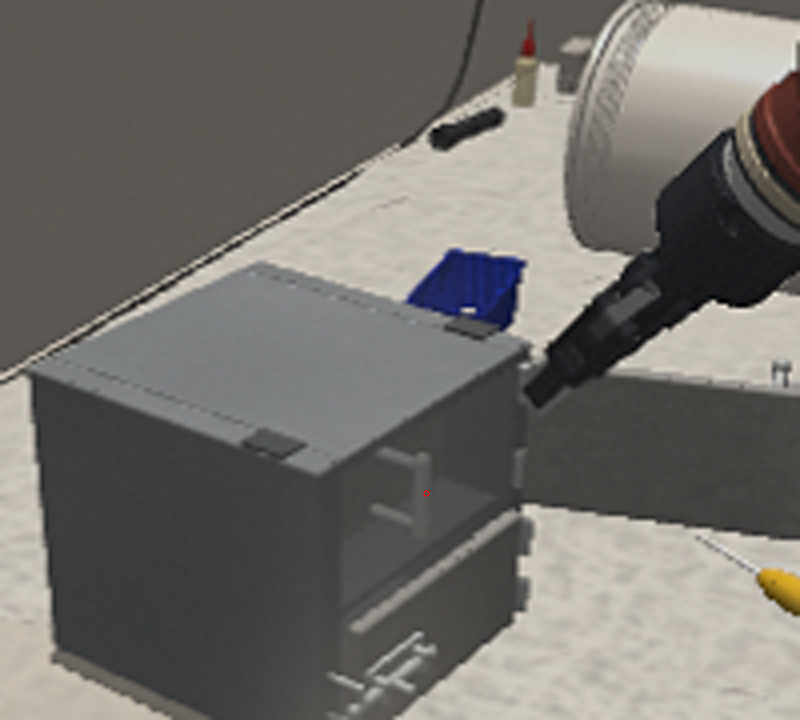

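Emit:
move_arm(
  rows=[
    {"tx": -0.0005,"ty": 0,"tz": 0.0175,"ax": 0,"ay": 0,"az": 0,"jaw": 100},
    {"tx": -0.0005,"ty": 0,"tz": 0.0175,"ax": 0,"ay": 0,"az": 0,"jaw": 100},
    {"tx": -0.0005,"ty": 0,"tz": 0.0175,"ax": 0,"ay": -0.2,"az": 0,"jaw": 100},
    {"tx": -0.0005,"ty": 0,"tz": 0.0175,"ax": 0,"ay": -0.2,"az": 0,"jaw": 100},
    {"tx": -0.0005,"ty": 0,"tz": 0.0175,"ax": 0,"ay": -0.2,"az": 0,"jaw": 100},
    {"tx": 0,"ty": 0,"tz": 0,"ax": 0,"ay": 0,"az": 0,"jaw": 100},
  ],
)

```text
time: 9.65
tool_pos: [0.639, -0.0057, 0.1729]
tool_rot: [0.344, 0.067, 0.936, -0.023]
contact_force: [-0.6, -0.3, -0.6]
gripper_width: 0.609
```

```bash
python3 -c "
from h import *
rep()
show(rows(line(BAR+.016*D,QT,4),100))
s=Cam('side');s.save('s9',(225,60,425,240),4,s.proj([BAR]))"
```

```text
t 9.65 p [ 0.639  -0.0057  0.1729] r 0.0883 phi 85.5 jaw dir 81.9 z [ 0.642 -0.089 -0.762] F [-0.6 -0.3 -0.6] T [ 0.04  0.33 -0.02] w 0.609 q [-0.12 -0.24  2.1  -0.02  0.58 -1.53]
[{"tx": 0.0016, "ty": 0.0008, "tz": 0.0134, "ax": -0.07, "ay": 0.1, "az": -0.16, "jaw": 100}, {"tx": 0.0016, "ty": 0.0007, "tz": 0.0134, "ax": -0.07, "ay": 0.1, "az": -0.16, "jaw": 100}, {"tx": 0.0016, "ty": 0.0007, "tz": 0.0134, "ax": -0.07, "ay": 0.1, "az": -0.16, "jaw": 100}, {"tx": 0.0016, "ty": 0.0007, "tz": 0.0134, "ax": -0.07, "ay": 0.1, "az": -0.16, "jaw": 100}]
```

View pics/s9.png

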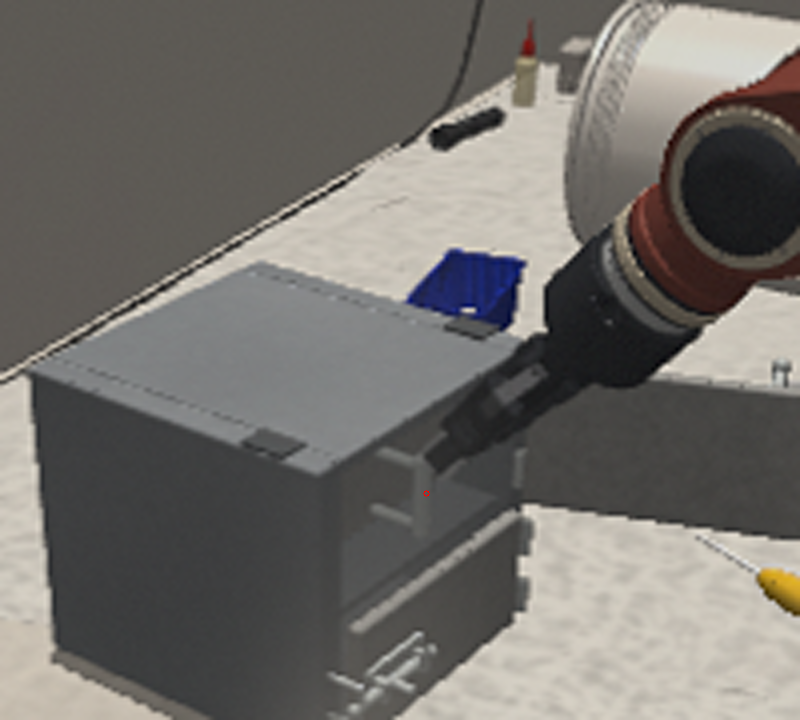

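Emit:
move_arm(
  rows=[
    {"tx": 0.0015,"ty": 0.0008,"tz": 0.0135,"ax": 0,"ay": 0,"az": -0.2,"jaw": 100},
    {"tx": 0.0015,"ty": 0.0008,"tz": 0.0135,"ax": 0,"ay": 0,"az": -0.2,"jaw": 100},
    {"tx": 0.0015,"ty": 0.0008,"tz": 0.0135,"ax": 0,"ay": 0,"az": -0.2,"jaw": 100},
    {"tx": 0,"ty": 0,"tz": 0,"ax": 0,"ay": 0,"az": 0,"jaw": 100},
  ],
)

```text
time: 10.1
tool_pos: [0.6643, -0.0073, 0.1471]
tool_rot: [0.349, 0.063, 0.935, -0.025]
contact_force: [-0.6, -0.0, -0.4]
gripper_width: 0.608
```

```bash
python3 -c "
from h import *
rep()
show(rows(line(BAR+.016*D,QT,2),100))"
```

```text
t 10.1 p [ 0.6643 -0.0073  0.1471] r 0.0922 phi 69.5 jaw dir 82.2 z [ 0.649 -0.091 -0.756] F [-0.6 -0.  -0.4] T [0.07 0.32 0.01] w 0.608 q [-0.12 -0.14  2.07 -0.03  0.5  -1.53]
[{"tx": 0.0046, "ty": 0.0006, "tz": 0.0088, "ax": -0.17, "ay": 0.46, "az": -0.06, "jaw": 100}, {"tx": 0.0046, "ty": 0.0006, "tz": 0.0088, "ax": -0.17, "ay": 0.46, "az": -0.06, "jaw": 100}]
```

Emit:
move_arm(
  rows=[
    {"tx": 0.005,"ty": 0.0006,"tz": 0.009,"ax": 0,"ay": 0.5,"az": 0,"jaw": 100},
    {"tx": 0.005,"ty": 0.0006,"tz": 0.009,"ax": 0,"ay": 0.5,"az": 0,"jaw": 100},
    {"tx": 0,"ty": 0,"tz": 0,"ax": 0,"ay": 0,"az": 0,"jaw": 100},
  ],
)

```text
time: 10.4
tool_pos: [0.6695, -0.0069, 0.1295]
tool_rot: [0.342, 0.063, 0.937, -0.025]
contact_force: [-0.8, -0.6, -0.3]
gripper_width: 0.605
```

```bash
python3 -c "
from h import *
rep()
show(rows(line(BAR+.016*D,QT,1),100))
s=Cam('side');s.save('s10',(225,60,425,240),4,s.proj([BAR]))"
```

```text
t 10.4 p [ 0.6695 -0.0069  0.1295] r 0.0945 phi 66.7 jaw dir 82.2 z [ 0.638 -0.089 -0.765] F [-0.8 -0.6 -0.3] T [-0.    0.36 -0.  ] w 0.605 q [-0.11 -0.1   2.06 -0.03  0.48 -1.53]
[{"tx": 0.0015, "ty": 0.0001, "tz": 0.001, "ax": -0.34, "ay": 0.08, "az": -0.16, "jaw": 100}]
```

View pics/s10.png

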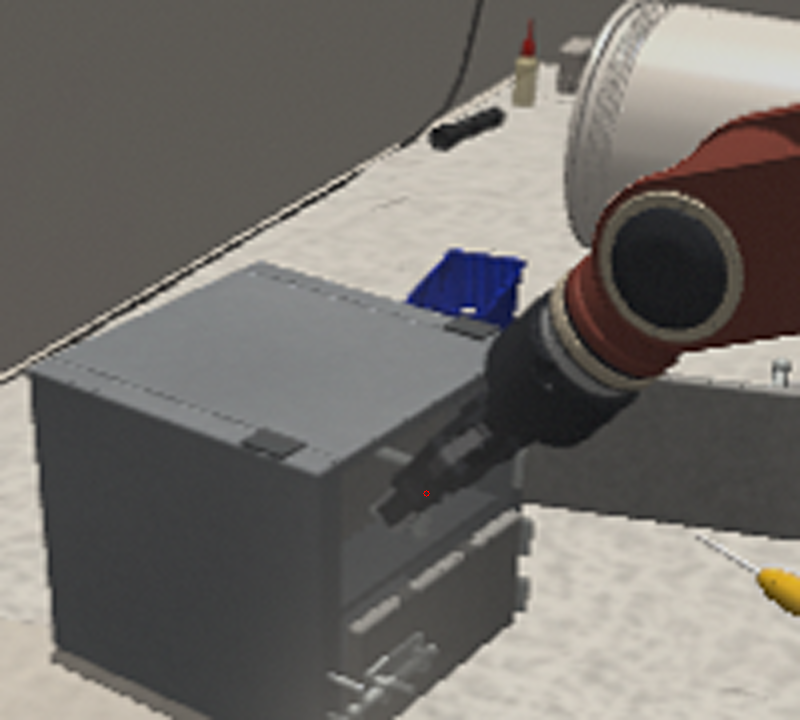

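Placed on target with no contact force; the finger straddles the bar. Closing.

Emit:
move_arm(
  rows=[
    {"tx": 0.0,"ty": 0,"tz": 0,"ax": 0,"ay": 0,"az": 0,"jaw": 255},
    {"tx": 0,"ty": 0,"tz": 0,"ax": 0,"ay": 0,"az": 0,"jaw": 255},
    {"tx": 0,"ty": 0,"tz": 0,"ax": 0,"ay": 0,"az": 0,"jaw": 255},
    {"tx": 0,"ty": 0,"tz": 0,"ax": 0,"ay": 0,"az": 0,"jaw": 255},
    {"tx": 0,"ty": 0,"tz": 0,"ax": 0,"ay": 0,"az": 0,"jaw": 255},
  ],
)

```text
time: 10.95
tool_pos: [0.6698, -0.0083, 0.1313]
tool_rot: [0.343, 0.064, 0.937, -0.026]
contact_force: [3.8, 1.1, -1.6]
gripper_width: 0.099
```

```bash
python3 -c "
from h import *
rep()
show(rows([(pose()[0]-.01*RC[:,0],pose()[1])],255))
"
```

```text
t 10.95 p [ 0.6698 -0.0083  0.1313] r 0.0933 phi 66.2 jaw dir 82.2 z [ 0.639 -0.092 -0.764] F [ 3.8  1.1 -1.6] T [0.29 0.2  0.13] w 0.099 q [-0.12 -0.1   2.06 -0.04  0.48 -1.53]
[{"tx": 0.0076, "ty": -0.0001, "tz": -0.0065, "ax": 0.0, "ay": 0.0, "az": 0.0, "jaw": 255}]
```

Emit:
move_arm(
  rows=[
    {"tx": 0.0076,"ty": 0,"tz": -0.0065,"ax": 0,"ay": 0,"az": 0,"jaw": 255},
    {"tx": 0.0076,"ty": 0,"tz": -0.0065,"ax": 0,"ay": 0,"az": 0,"jaw": 255},
    {"tx": 0.0076,"ty": 0,"tz": -0.0065,"ax": 0,"ay": 0,"az": 0,"jaw": 255},
  ],
)

```text
time: 11.25
tool_pos: [0.6393, -0.0042, 0.1313]
tool_rot: [0.343, 0.064, 0.937, -0.026]
contact_force: [2.8, -1.6, -1.9]
gripper_width: 0.103
```

```bash
cat >>h.py <<'E'
G0=np.array([.6698,-.0083,.1313])
def tr():
    rep();print("pulled own",((pose()[0]-G0)@RC).round(4))
E
python3 -c "
from h import *
tr()
Cam('side').save('s11',(225,60,425,240),4)
"
```

```text
t 11.25 p [ 0.6393 -0.0042  0.1313] r 0.0897 phi 85.4 jaw dir 82.1 z [ 0.64  -0.092 -0.763] F [ 2.8 -1.6 -1.9] T [ 0.06  0.21 -0.07] w 0.103 q [-0.12 -0.18  2.13 -0.04  0.49 -1.52]
pulled own [-0.0307  0.0001  0.    ]
```

View pics/s11.png

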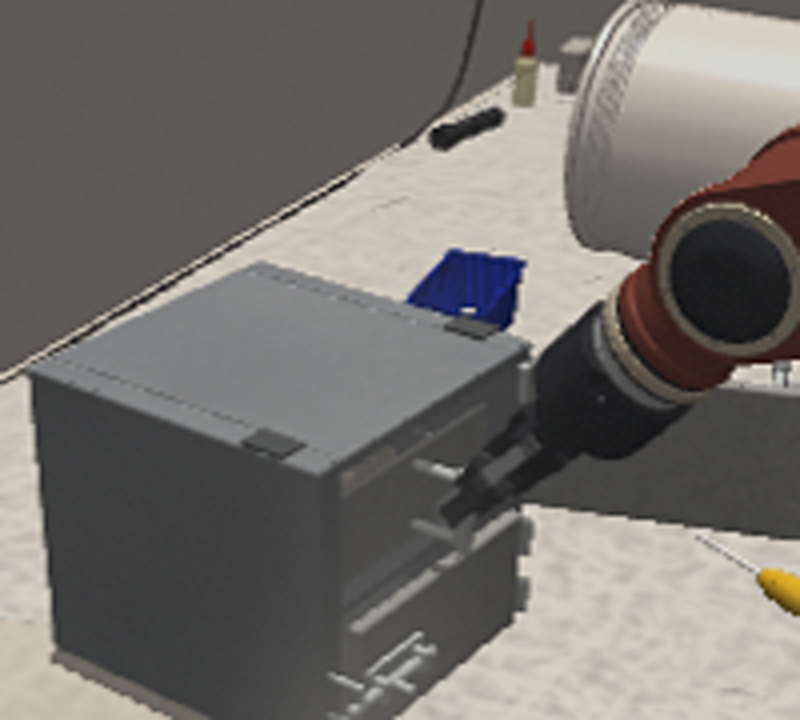

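Emit:
move_arm(
  rows=[
    {"tx": 0.0061,"ty": 0,"tz": -0.0052,"ax": 0,"ay": 0,"az": 0,"jaw": 255},
    {"tx": 0.0061,"ty": 0,"tz": -0.0052,"ax": 0,"ay": 0,"az": 0,"jaw": 255},
    {"tx": 0.0061,"ty": 0,"tz": -0.0052,"ax": 0,"ay": 0,"az": 0,"jaw": 255},
  ],
)

```text
time: 11.6
tool_pos: [0.6129, -0.0008, 0.1313]
tool_rot: [0.344, 0.064, 0.937, -0.026]
contact_force: [11.3, -2.8, -6.9]
gripper_width: 0.109
```

```bash
python3 -c "
from h import *
tr()"
```

```text
t 11.6 p [ 0.6129 -0.0008  0.1313] r 0.0949 phi 101.7 jaw dir 82.1 z [ 0.641 -0.092 -0.762] F [11.3 -2.8 -6.9] T [-0.03 -0.27 -0.03] w 0.109 q [-0.11 -0.26  2.19 -0.04  0.5  -1.52]
pulled own [-0.0574  0.0001  0.    ]
```

Emit:
move_arm(
  rows=[
    {"tx": 0.0061,"ty": 0,"tz": -0.0052,"ax": 0,"ay": 0,"az": 0,"jaw": 255},
    {"tx": 0.0061,"ty": 0,"tz": -0.0052,"ax": 0,"ay": 0,"az": 0,"jaw": 255},
  ],
)

```text
time: 11.8
tool_pos: [0.5958, 0.0015, 0.1313]
tool_rot: [0.344, 0.064, 0.936, -0.026]
contact_force: [2.1, -2.4, -1.6]
gripper_width: 0.104
```

```bash
python3 -c "
from h import *
tr()"
```

```text
t 11.8 p [0.5958 0.0015 0.1313] r 0.1019 phi 110.9 jaw dir 82.1 z [ 0.641 -0.092 -0.762] F [ 2.1 -2.4 -1.6] T [ 0.05  0.24 -0.11] w 0.104 q [-0.11 -0.31  2.23 -0.04  0.51 -1.52]
pulled own [-0.0747  0.0002 -0.    ]
```

Emit:
move_arm(
  rows=[
    {"tx": 0.0061,"ty": 0,"tz": -0.0052,"ax": 0,"ay": 0,"az": 0,"jaw": 255},
    {"tx": 0.0061,"ty": 0,"tz": -0.0052,"ax": 0,"ay": 0,"az": 0,"jaw": 255},
  ],
)

```text
time: 12.0
tool_pos: [0.5783, 0.0038, 0.1313]
tool_rot: [0.344, 0.064, 0.936, -0.026]
contact_force: [2.3, -2.2, -2.5]
gripper_width: 0.103
```

```bash
python3 -c "
from h import *
tr()"
```

```text
t 12.0 p [0.5783 0.0038 0.1313] r 0.1113 phi 118.9 jaw dir 82.1 z [ 0.641 -0.093 -0.762] F [ 2.3 -2.2 -2.5] T [ 0.    0.29 -0.19] w 0.103 q [-0.11 -0.36  2.27 -0.04  0.53 -1.52]
pulled own [-0.0923  0.0002 -0.    ]
```

Emit:
move_arm(
  rows=[
    {"tx": 0.0046,"ty": 0,"tz": -0.0039,"ax": 0,"ay": 0,"az": 0,"jaw": 255},
    {"tx": 0.0046,"ty": 0,"tz": -0.0039,"ax": 0,"ay": 0,"az": 0,"jaw": 255},
  ],
)

```text
time: 12.2
tool_pos: [0.565, 0.0056, 0.1313]
tool_rot: [0.344, 0.064, 0.936, -0.026]
contact_force: [2.9, -3.1, -1.2]
gripper_width: 0.102
```

```bash
python3 -c "
from h import *
tr()"
```

```text
t 12.2 p [0.565  0.0056 0.1313] r 0.1198 phi 124.1 jaw dir 82.1 z [ 0.641 -0.093 -0.762] F [ 2.9 -3.1 -1.2] T [-0.02  0.24 -0.18] w 0.102 q [-0.11 -0.4   2.3  -0.04  0.54 -1.52]
pulled own [-0.1057  0.0002 -0.    ]
```

Emit:
move_arm(
  rows=[
    {"tx": 0.0031,"ty": 0,"tz": -0.0026,"ax": 0,"ay": 0,"az": 0,"jaw": 255},
    {"tx": 0.0031,"ty": 0,"tz": -0.0026,"ax": 0,"ay": 0,"az": 0,"jaw": 255},
  ],
)

```text
time: 12.4
tool_pos: [0.556, 0.0068, 0.1313]
tool_rot: [0.344, 0.064, 0.936, -0.026]
contact_force: [2.5, -2.3, -1.7]
gripper_width: 0.106
```

```bash
python3 -c "
from h import *
tr()"
```

```text
t 12.4 p [0.556  0.0068 0.1313] r 0.126 phi 127.1 jaw dir 82.1 z [ 0.641 -0.093 -0.762] F [ 2.5 -2.3 -1.7] T [-0.01  0.31 -0.2 ] w 0.106 q [-0.11 -0.43  2.32 -0.04  0.55 -1.52]
pulled own [-0.1148  0.0002  0.    ]
```

Emit:
move_arm(
  rows=[
    {"tx": 0.0031,"ty": 0,"tz": -0.0026,"ax": 0,"ay": 0,"az": 0,"jaw": 255},
    {"tx": 0.0031,"ty": 0,"tz": -0.0026,"ax": 0,"ay": 0,"az": 0,"jaw": 255},
  ],
)

```text
time: 12.6
tool_pos: [0.5474, 0.0079, 0.1313]
tool_rot: [0.344, 0.064, 0.936, -0.026]
contact_force: [3.5, -3.0, -2.8]
gripper_width: 0.106
```

```bash
python3 -c "
from h import *
tr()"
```

```text
t 12.6 p [0.5474 0.0079 0.1313] r 0.1323 phi 129.8 jaw dir 82.1 z [ 0.641 -0.093 -0.762] F [ 3.5 -3.  -2.8] T [-0.04  0.3  -0.16] w 0.106 q [-0.11 -0.46  2.34 -0.04  0.56 -1.52]
pulled own [-0.1235  0.0002  0.    ]
```

Emit:
move_arm(
  rows=[
    {"tx": 0.0031,"ty": 0,"tz": -0.0026,"ax": 0,"ay": 0,"az": 0,"jaw": 255},
    {"tx": 0.0031,"ty": 0,"tz": -0.0026,"ax": 0,"ay": 0,"az": 0,"jaw": 255},
  ],
)

```text
time: 12.8
tool_pos: [0.5426, 0.0085, 0.133]
tool_rot: [0.351, 0.064, 0.934, -0.026]
contact_force: [28.7, -2.7, -16.7]
gripper_width: 0.097
```

```bash
python3 -c "
from h import *
tr()"
```

```text
t 12.8 p [0.5426 0.0085 0.133 ] r 0.1358 phi 131.2 jaw dir 82.1 z [ 0.652 -0.094 -0.752] F [ 28.7  -2.7 -16.7] T [ 0.05 -1.29  0.26] w 0.097 q [-0.11 -0.49  2.36 -0.04  0.55 -1.52]
pulled own [-0.1283  0.0002  0.0017]
```

Emit:
move_arm(
  rows=[
    {"tx": 0.0031,"ty": 0,"tz": -0.0026,"ax": 0,"ay": 0,"az": 0,"jaw": 255},
    {"tx": 0.0031,"ty": 0,"tz": -0.0026,"ax": 0,"ay": 0,"az": 0,"jaw": 255},
  ],
)

```text
time: 13.0
tool_pos: [0.538, 0.0092, 0.1345]
tool_rot: [0.357, 0.064, 0.931, -0.026]
contact_force: [21.6, -1.7, -13.2]
gripper_width: 0.088
```

```bash
python3 -c "
from h import *
tr()"
```

```text
t 13.0 p [0.538  0.0092 0.1345] r 0.1394 phi 132.5 jaw dir 82.1 z [ 0.662 -0.094 -0.744] F [ 21.6  -1.7 -13.2] T [ 0.38 -0.69  0.43] w 0.088 q [-0.11 -0.51  2.38 -0.04  0.55 -1.52]
pulled own [-0.133   0.0003  0.0032]
```

```bash
python3 -c "
from h import *
tr()
Cam('side').save('s12',(225,60,425,240),4);Cam('top').save('t12',(260,80,460,280),3)"
```

```text
t 13.0 p [0.538  0.0092 0.1345] r 0.1394 phi 132.5 jaw dir 82.1 z [ 0.662 -0.094 -0.744] F [ 21.6  -1.7 -13.2] T [ 0.38 -0.69  0.43] w 0.088 q [-0.11 -0.51  2.38 -0.04  0.55 -1.52]
pulled own [-0.133   0.0003  0.0032]
```

View pics/s12.png

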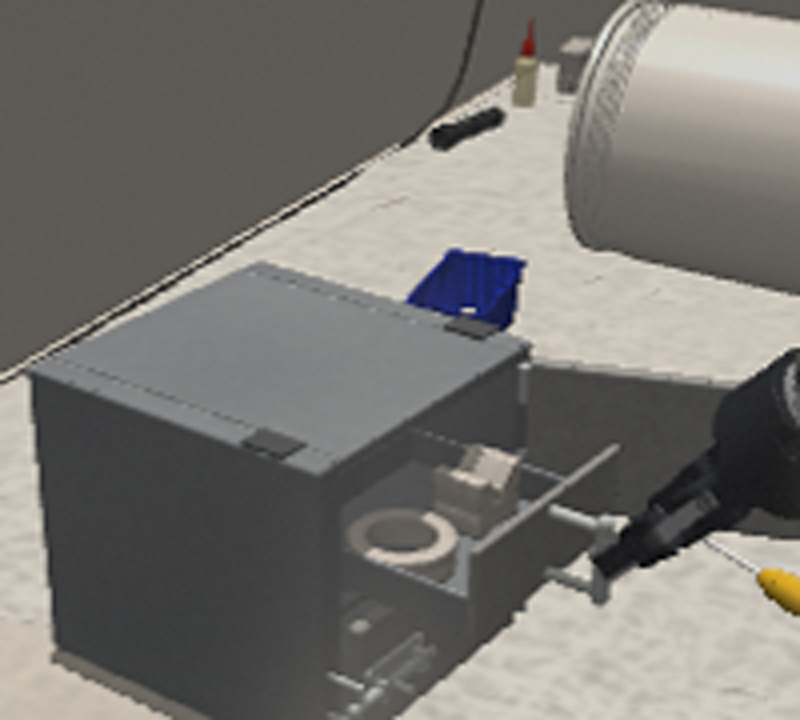

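View pics/t12.png

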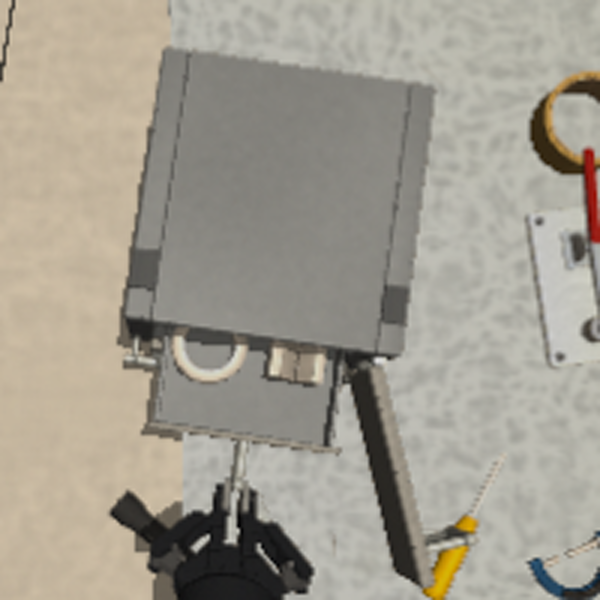

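Emit:
move_arm(
  rows=[
    {"tx": 0,"ty": 0,"tz": 0,"ax": 0,"ay": 0,"az": 0,"jaw": 255},
    {"tx": 0,"ty": 0,"tz": 0,"ax": 0,"ay": 0,"az": 0,"jaw": 120},
    {"tx": 0,"ty": 0,"tz": 0,"ax": 0,"ay": 0,"az": 0,"jaw": 120},
    {"tx": 0,"ty": 0,"tz": 0,"ax": 0,"ay": 0,"az": 0,"jaw": 120},
  ],
)

```text
time: 13.5
tool_pos: [0.5371, 0.01, 0.135]
tool_rot: [0.356, 0.063, 0.932, -0.026]
contact_force: [-0.3, 0.3, 0.7]
gripper_width: 0.531
```

```bash
python3 -c "
from h import *
tr()"
```

```text
t 13.5 p [0.5371 0.01   0.135 ] r 0.1407 phi 132.5 jaw dir 82.2 z [ 0.66  -0.093 -0.745] F [-0.3  0.3  0.7] T [0.05 0.33 0.03] w 0.531 q [-0.11 -0.52  2.38 -0.04  0.55 -1.52]
pulled own [-0.134   0.001   0.0037]
```

Emit:
move_arm(
  rows=[
    {"tx": 0,"ty": 0,"tz": -0.015,"ax": 0,"ay": 0,"az": 0,"jaw": 120},
    {"tx": 0,"ty": 0,"tz": -0.02,"ax": 0,"ay": 0,"az": 0,"jaw": 120},
    {"tx": 0,"ty": 0,"tz": -0.025,"ax": 0,"ay": 0,"az": 0,"jaw": 120},
    {"tx": -0.01,"ty": 0,"tz": -0.025,"ax": 0,"ay": 0,"az": 0,"jaw": 120},
    {"tx": -0.01,"ty": 0,"tz": -0.025,"ax": 0,"ay": 0,"az": 0,"jaw": 120},
    {"tx": -0.01,"ty": 0,"tz": -0.025,"ax": 0,"ay": 0,"az": 0,"jaw": 120},
    {"tx": 0,"ty": 0,"tz": 0,"ax": 0,"ay": 0,"az": 0,"jaw": 120},
  ],
)

```text
time: 14.2
tool_pos: [0.4666, 0.0211, 0.26]
tool_rot: [0.355, 0.062, 0.932, -0.025]
contact_force: [0.2, -0.0, 0.5]
gripper_width: 0.528
```

```bash
python3 -c "
from h import *
tr()
s=Cam('side');t=Cam('top');s.save('s13');t.save('t13')
s.save('s14',(225,100,425,260),4);t.save('t14',(270,150,420,290),4,t.proj([W(-.105-.127,-.001,.159),W(-.105-.120,-.001,.159)]))"
```

```text
t 14.2 p [0.4666 0.0211 0.26  ] r 0.2014 phi 145.2 jaw dir 82.3 z [ 0.66  -0.091 -0.746] F [ 0.2 -0.   0.5] T [ 0.03  0.31 -0.01] w 0.528 q [-0.1  -0.93  2.38 -0.03  0.96 -1.53]
pulled own [-0.2053  0.0029  0.1287]
```

View pics/s13.png

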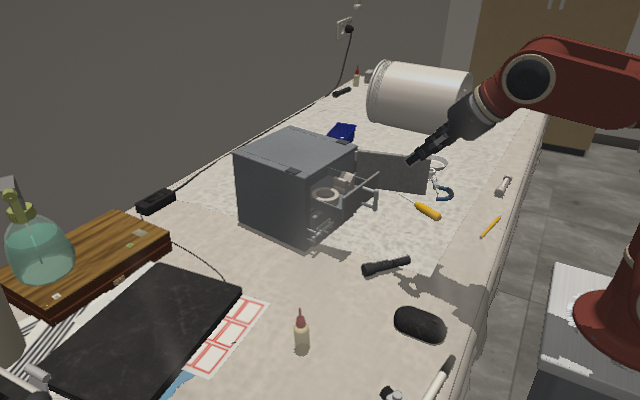

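View pics/t14.png

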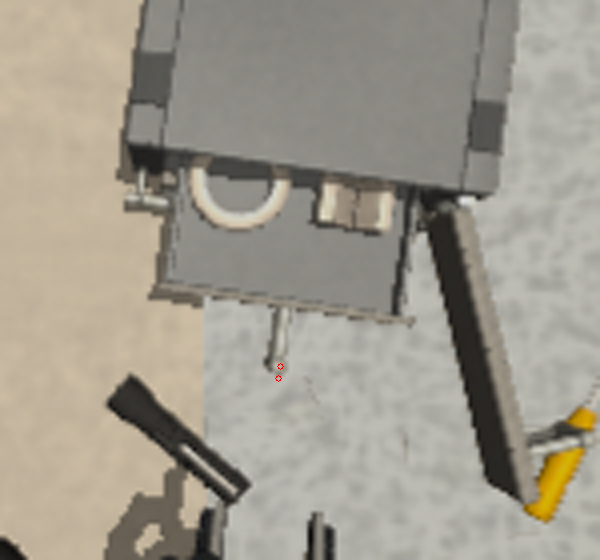

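View pics/s14.png

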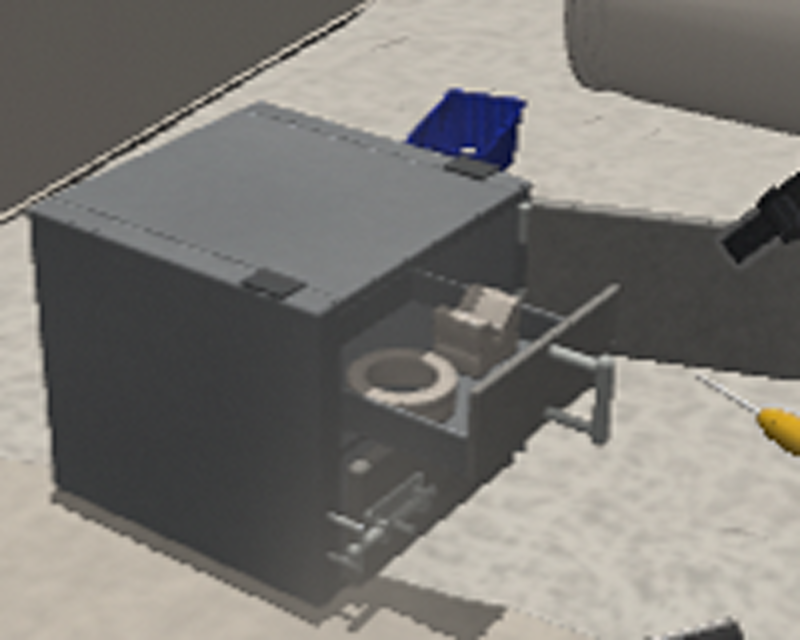

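```bash
python3 -c "
from h import *
s=Cam('side');t=Cam('top')
P,e=tri(t,(270+277/4,150+364/4),s,(225+606/4,100+361/4));print(P,e,(P-C0)@RC)
for a,b in (((12/4,0),0),):pass
P=s.plane([(225+600/4,100+440/4),(225+606/4,100+361/4)],.111);print((P-C0)@RC)
P=s.plane([(225+606/4,100+361/4)],.159);print((P-C0)@RC)
P=t.plane([(270+278/4,150+364/4)],.159);print((P-C0)@RC)
A=cv2.imread('pics/top0.png').astype(int);B=t.im[:,:,::-1].astype(int);S0=cv2.imread('pics/side0.png').astype(int);S1=s.im[:,:,::-1].astype(int)
# bystander change check
for n,X,Y,b in(('oiler top',A,B,(195,225,225,255)),('torch top',A,B,(292,240,325,272)),('oiler side',S0,S1,(288,303,315,360)),('torch side',S0,S1,(355,250,415,280)),('driver side',S0,S1,(395,188,445,225)),('bolt side',S0,S1,(300,210,340,245))):
  d=np.abs(X-Y).max(2)[b[1]:b[3],b[0]:b[2]];print(n,d.max(),(d>30).sum())
"
```

```text
[0.53925883 0.01074639 0.16191994] 0.0021844621426902735 [-0.22557974 -0.00050067  0.16191994]
[[-2.27814104e-01 -1.88621323e-04  1.11000000e-01]
 [-1.85420769e-01 -8.15782425e-02  1.11000000e-01]]
[[-0.22411619 -0.00576331  0.159     ]]
[[-0.224642   -0.00079128  0.159     ]]
oiler top 72 5
torch top 84 30
oiler side 89 26
torch side 85 82
driver side 139 173
bolt side 69 74
```

```bash
python3 -c "
import cv2,numpy as np
a=cv2.imread('pics/side0.png');b=cv2.imread('pics/side0.png')*0+cv2.imread('pics/s13.png')
c=lambda i,x0,y0,x1,y1:cv2.resize(i[y0:y1,x0:x1],(380,260))
r=[np.hstack([c(i,*q) for i in(a,b)]) for q in((340,180,460,285),(280,200,350,360))]
cv2.imwrite('pics/cmp.png',np.vstack(r))
def cen(i,q,lo,hi):
  h=cv2.cvtColor(i[q[1]:q[3],q[0]:q[2]],cv2.COLOR_BGR2HSV);m=cv2.inRange(h,lo,hi);y,x=np.nonzero(m);return x.mean()+q[0],y.mean()+q[1],len(x)
for i in(a,b):
  print('driver',cen(i,(395,188,445,225),(15,150,100),(35,255,255)),'torch',cen(i,(355,250,415,280),(0,0,0),(180,255,60)),'oiler',cen(i,(288,303,315,325),(0,80,50),(12,255,255)))
"
```

```text
driver (np.float64(426.8344370860927), np.float64(209.66887417218544), 151) torch (np.float64(383.4107981220657), np.float64(265.8145539906103), 426) oiler (np.float64(299.7567567567568), np.float64(319.36486486486484), 74)
driver (np.float64(426.8205128205128), np.float64(209.77564102564102), 156) torch (np.float64(383.8229426433915), np.float64(265.8528678304239), 401) oiler (np.float64(299.74666666666667), np.float64(318.9866666666667), 75)
```

View pics/cmp.png

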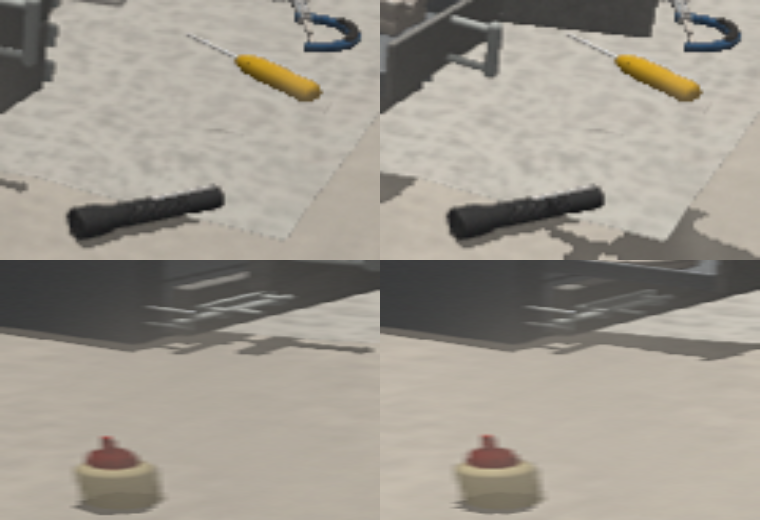

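All bystanders and the bolt are unmoved (only shadows changed). Handing in.

```bash
python3 -c "
from h import *
rep();print(manip.job_done())"
```

```text
t 14.4 p [0.4652 0.0211 0.2517] r 0.2025 phi 145.5 jaw dir 82.3 z [ 0.65  -0.09  -0.754] F [ 0.5 -0.2 -0.2] T [-0.01  0.37  0.02] w 0.526 q [-0.1  -0.92  2.39 -0.03  0.96 -1.53]
the job is handed in; nothing more can be done
None
```

The job is handed in, at 14.4 s on the robot's clock. The upper leaf is open and the tray is out at what I take to be its end stop.

- **Upper leaf:** I pinched its handle from above and swung it to about 1.9 rad, past square. It stayed there after release.
- **Tray pull:** I gripped the handle at a 40° tilt and pulled. The catch gave at about 57 mm with about 11 N, then it slid freely at about 3 to 5 N. Near 125 mm it stopped hard: 29 N along x, 33 N in all.
- **Final pictures:** The ring and the vee block are in the tray. The lower leaf and its bolt look unchanged, and the oiler, driver and torch have not moved. The gripper is clear, with no contact force.
- **Disagreement:** The cameras put the tray travel at about 119 to 124 mm. The gripper had moved 123.5 mm freely and read 128 to 133 mm once the tray stopped, because the fingers tilted and slipped slightly on the bar. I take the end stop to be at about 120 to 125 mm. I did not pull a second time to confirm it.

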